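Sort bracelets and ring boxes and count them in on the ratchet tally

ROBOT

A 6-joint arm with a two-finger parallel gripper is mounted at the origin on a cart in front of the work surface, level with it; the furniture and walls round the work are solid. World frame = base frame: x ahead of the robot, y to its left, z up, the work surface at z = 0. Lengths are in m, angles in rad, forces in N, time in s.
With the tool pointing down it reaches from about 0.225 to 0.725 m from the base axis. Payload 3.1 kg.
Tool frame: the origin (TCP) lies midway between the tips of the shut fingers; the grasp point (between the pads) lies 19 mm behind it; z points along the fingers, y is the direction in which the jaws open and shut (so a half turn about z gives the same grasp; the last joint's range is limited). The gripper opens to 85 mm and grips with 20 to 120 N. Pads are 22 mm wide; open, the fingers measure 114 mm over their backs; the gripper's body (76 mm by 85 mm) begins 54 mm behind the grasp point. The pads swing forward as they close: fully open they stand 13 mm farther back than shut.
Start: joints at [1.138, 0.048, 0.099, 1.622, 0, 1.443], TCP at [0.158, 0.501, 0.231] pointing down, gripper open.
Joint ranges: [-2.91, 2.91], [-0.99, 1.94], [-1.21, 1.42], [-2.12, 2.29], [-1.49, 1.47], [-3.14, 3.14]. Speed limits (rad/s): [2.79, 2.79, 3.14, 3.14, 3.14, 3.14].

INTERFACE

Orientations are given as a unit quaternion [w, x, y, z].
In Python, from station import ctrl, cams, close_job gives the robot as it stands.
- The arm moves only by the tool apply_moves, never from a script. Its argument "commands" is text: rows parted by semicolons, each of 7 numbers parted by spaces: the shift along the world's x, y, z in m, then the turn, a rotation vector about the world's x, y, z in degrees, then the finger opening in m, from 0 to 0.0854. In form: x y z ax ay az fingers; .... A call has 1 to 5 rows; each row is the pose to reach, as a shift and turn from the pose commanded when the call began; what a row does not reach only later rows make up. A row lasts 1/12 s, in which the tool goes at most 41.7 mm and 7.16 degrees, less where a joint would pass 70% of its speed; a pose out of reach is approached as far as the arm can. A call with a gripper value outside its range is refused whole. The fingers move at their own pace and stop on an object; "grip_force" is the grip in N (left out, the last holds). Time passes only in rows, so rows that repeat a pose let the fingers close. It gives the time, the measured TCP pose, the force and the opening at its end, in the units of the state.
- ctrl.sense(): the state, without advancing time (a new reading comes with each control period).
- cams.grab_frame(name): name is "side" or "top" or "wrist"; returns a dict with "frame" (420x560x3 uint8, red, green, blue), "mtx" (3x3 intrinsics, pixels), "position" and "orientation" of the camera in the world. Camera axes: x right, y down, z forward; pixel columns grow to the right and rows downward; lengths in m; the calibration is good to about 2 mm. A picture is of the moment at which its call begins. There is no depth.
- close_job(): hands the job in, once; it reports no verdict.
Trained networks look in a picture, given as the dict that the camera call returned (one of the last four; its "shot" number tells which), for a name from the list of things; names that differ only in an ending like _2 or _b are one class to them, and where a whole thing is asked for, a point or a joint stands for the part that bears it (a point fixed in the world has none). Each returns a list of dicts, best first, with "p" (0 to 1); they miss things now and then, are a little off and sometimes report something else, mostly with a low value. They report only what shows in the picture. A call takes as long as a camera call. They do not tell look-alikes from the thing itself.
- cams.look_for(picture, thing): "point" ([column, row] in pixels, amid what is visible of it).
- cams.cut_out(picture, thing): "mask" (420x560 bool, what is visible of it) and "point" ([column, row] in pixels, amid what is visible of it).
- cams.spot_point(picture, thing): "point" ([column, row] in pixels: a listed point, or the origin of a listed thing).
The state is a dict: "clock": time; "joint_positions": joint angles; "dq": joint speeds; "tau": joint torques, N m; "position": TCP position; "ee_rot": TCP orientation; "ft_force": force on the tool from outside, world axes, zero at the start; "ft_torque": the same for the moment, N m; "gripper_width": finger opening in m.
Only numpy, scipy, OpenCV 4.12 (cv2) and the standard library are available. Lean on these libraries where they do the work, as an engineer would, in place of code of your own. Each camera call takes 0.05 s, during which the arm holds its last target.

TASK

Set the ratchet tally back to zero: flip its pawl off the wheel, turn the knob back until the red pointer is at the red zero bar, and flip the pawl back onto the wheel. Sort the things lying loose along the front of the table, bracelets into the pale wooden tray and ring boxes into the dark metal tray, each upright and flat on the tray's floor, and count every one of them in on the tally, clicking the knob forward one number at a time with a short pause on each. At the end the tally shows how many things you put away, the pawl is on the wheel, and the scissors and tape are where they were.

Things in the scene. Friction and masses are not known exactly. Their poses are not given: they have to be found in the camera images.
- tally: the tally: round dark-wood base, 224 mm across, 16 mm high, fixed; origin on the wheel's axis at table level, z up. On it a ratchet wheel (166 mm across, top 30 mm above the table, twelve saw teeth up to 38 mm) with a black knob. Marks on the base: a red bar for zero towards the base's +y, then 1 to 5 white dots every 30 degrees anticlockwise seen from above
- wheel (a joint): angle of wheel, knob and red pointer, rad: 0 = at the zero bar (solid stop), growing anticlockwise from above; number k at k x 0.5236; stop at 3.04. Stiff (0.06 N m), stays where left. With the pawl on, it turns only anticlockwise: the pawl drops behind a tooth about 0.10 rad before each number and then keeps the wheel from going back beyond that
- knob_top (a point): centre of the knob's top, 92 mm above the table, on the wheel's axis. The knob is an upright bar 14 mm thick, 64 mm long, free from 46 to 92 mm above the table; its length points along the red pointer: along the base's +y turned anticlockwise by the wheel's angle. Pinch it across the 14 mm
- pawl (a joint): angle of the pawl, rad: 0 = on the wheel (rises to about 0.17 as a tooth passes), 1.62 = flipped fully off (stop). An L of two 45 mm arms, 9 mm thick, one with a nose, one with a red ball. No spring: it falls to 0 from below 0.8 and to 1.62 from above 1.0. Turning about the base's x axis, the ball goes from straight up to the base's -y, the nose from +y to straight up
- pawl_pivot (a point): the pawl's pivot, fixed on the base at 72 mm along its +x and 43.5 mm along its -y from the wheel's axis, 44 mm above the table; a post, up to 48 mm high, stands 12 to 25 mm from it on the +x side
- pawl_ball (a point): centre of the 16 mm red ball, 46 mm from the pivot: above it when the pawl is on. Push it level towards the base's -y to flip the pawl off
- pawl_nose (a point): centre of the pawl's nose (10 mm wide), 44 mm from the pivot: above it when the pawl is off. Push it level towards the base's +y to flip the pawl back on
- pale_tray: pale wooden, cork-lined open tray, fixed; 150 (its x) x 215 (its y) x 32 mm high outside, walls 5 mm, floor 5 mm thick, so 140 x 205 mm inside; origin at the centre of its underside. Three bracelets or boxes fit side by side along its y
- dark_tray: dark metal, black-lined open tray, fixed; 150 (its x) x 215 (its y) x 32 mm high outside, walls 5 mm, floor 5 mm thick, so 140 x 205 mm inside; origin at the centre of its underside. Three bracelets or boxes fit side by side along its y
- bracelet_ivory: ivory-coloured bracelet, loose: rigid ring 59 mm outside, about 49 mm inside, 30 mm tall, lying flat at the start; origin at the centre of its underside, z up. Flat places to pinch it across the outside lie at the ends of its own x and of its own y axis. Belongs in the pale tray
- bracelet_dark: dark grey bracelet, loose: rigid ring 62 mm outside, about 49 mm inside, 20 mm tall, lying flat at the start; origin at the centre of its underside, z up. Flat places to pinch it across the outside lie at the ends of its own x and of its own y axis. Belongs in the pale tray; absent in some starts
- box_red: dark red ring box, shut (its lid does not open), loose: 52 x 52 x 45 mm high, with a tiny brass knob on its -x face; origin at the centre of its underside, z up. Belongs in the dark tray
- box_blue: dark blue ring box, shut (its lid does not open), loose: 52 x 52 x 45 mm high, with a tiny brass knob on its -x face; origin at the centre of its underside, z up. Belongs in the dark tray; absent in some starts
- box_tan: brown ring box, shut (its lid does not open), loose: 52 x 52 x 45 mm high, with a tiny brass knob on its -x face; origin at the centre of its underside, z up. Belongs in the dark tray; absent in some starts
- scissors: black scissors, a bystander, 199 mm long; leave alone
- tape: roll of brown tape, 93 mm across, 48 mm high, a bystander; leave alone
Things that resemble listed ones, but are neither listed nor needed, are in the scene too. What is shaped like the bracelet_ivory but yellow is not meant.

How it is judged:
On the way, in this order (a step that is already met when the one before it is completed fails the run):
1. the pawl is off and the tally has been turned back to zero (value of joint pawl above 1.2 rad and value of joint wheel below 0.15 rad), for 0.2 s.
2. the pawl is back on the wheel with the tally at zero (value of joint pawl below 0.3 rad and value of joint wheel below 0.2 rad), for 0.2 s.
3. the tally rests at 1 with the pawl on (value of joint wheel between 0.324 and 0.724 rad and value of joint pawl below 0.3 rad), for 0.2 s.
4. the tally rests at 2 with the pawl on (value of joint wheel between 0.847 and 1.247 rad and value of joint pawl below 0.3 rad), for 0.2 s.
5. the tally rests at 3 with the pawl on (value of joint wheel between 1.371 and 1.771 rad and value of joint pawl below 0.3 rad), for 0.2 s.
At the end, for the whole second after the job is handed in: every bracelet and ring box stands flat and still on the floor of its own tray (within the walls, underside under 14 mm above the table, tilted less than 0.2 rad), the tally is within 0.2 rad of the number of bracelets and ring boxes present (3 to 5), and the pawl is on the wheel (below 0.3 rad) (x of bracelet_ivory in the frame of pale_tray between -0.062 and 0.062 m and y of bracelet_ivory in the frame of pale_tray between -0.092 and 0.092 m and z of each of bracelet_ivory, bracelet_dark in the frame of pale_tray below 0.014 m and angle between each of bracelet_ivory, bracelet_dark, box_red, box_blue, box_tan's own z axis and vertical below 0.2 rad and linear speed of each of bracelet_ivory, bracelet_dark, box_red, box_blue, box_tan below 0.03 m/s and x of bracelet_dark in the frame of pale_tray between -0.062 and 0.062 m and y of bracelet_dark in the frame of pale_tray between -0.092 and 0.092 m and x of box_red in the frame of dark_tray between -0.062 and 0.062 m and y of box_red in the frame of dark_tray between -0.092 and 0.092 m and z of each of box_red, box_blue, box_tan in the frame of dark_tray below 0.014 m and x of box_blue in the frame of dark_tray between -0.062 and 0.062 m and y of box_blue in the frame of dark_tray between -0.092 and 0.092 m and x of box_tan in the frame of dark_tray between -0.062 and 0.062 m and y of box_tan in the frame of dark_tray between -0.092 and 0.092 m and value of joint pawl below 0.3 rad and ((value of joint wheel between 1.371 and 1.771 rad and (height (world z) of bracelet_dark above -5 m or value of joint wheel above 9 rad) and not (height (world z) of box_blue above -5 m or value of joint wheel above 9 rad) and not (height (world z) of box_tan above -5 m or value of joint wheel above 9 rad)) or (value of joint wheel between 1.371 and 1.771 rad and (height (world z) of box_blue above -5 m or value of joint wheel above 9 rad) and not (height (world z) of bracelet_dark above -5 m or value of joint wheel above 9 rad) and not (height (world z) of box_tan above -5 m or value of joint wheel above 9 rad)) or (value of joint wheel between 1.371 and 1.771 rad and (height (world z) of box_tan above -5 m or value of joint wheel above 9 rad) and not (height (world z) of bracelet_dark above -5 m or value of joint wheel above 9 rad) and not (height (world z) of box_blue above -5 m or value of joint wheel above 9 rad)) or (value of joint wheel between 1.894 and 2.294 rad and (height (world z) of bracelet_dark above -5 m or value of joint wheel above 9 rad) and (height (world z) of box_blue above -5 m or value of joint wheel above 9 rad) and not (height (world z) of box_tan above -5 m or value of joint wheel above 9 rad)) or (value of joint wheel between 1.894 and 2.294 rad and (height (world z) of bracelet_dark above -5 m or value of joint wheel above 9 rad) and (height (world z) of box_tan above -5 m or value of joint wheel above 9 rad) and not (height (world z) of box_blue above -5 m or value of joint wheel above 9 rad)) or (value of joint wheel between 1.894 and 2.294 rad and (height (world z) of box_blue above -5 m or value of joint wheel above 9 rad) and (height (world z) of box_tan above -5 m or value of joint wheel above 9 rad) and not (height (world z) of bracelet_dark above -5 m or value of joint wheel above 9 rad)) or (value of joint wheel between 2.418 and 2.818 rad and (height (world z) of bracelet_dark above -5 m or value of joint wheel above 9 rad) and (height (world z) of box_blue above -5 m or value of joint wheel above 9 rad) and (height (world z) of box_tan above -5 m or value of joint wheel above 9 rad)))); the robot touches nothing.
It fails at once if a bystander (scissors or tape) is shifted more than 30 mm (distance of any of scissors, tape from where it was at the start of the episode above 0.03 m).
Of bracelet_dark, box_blue, box_tan only 1 to 3 are there at a start; the rules pass over those that are not, and their reading is None.
At some moment in a run one of bracelet_ivory, bracelet_dark, box_red, box_blue, box_tan may be knocked a few centimetres aside while the robot is not near it.
Once in a run the grip may slacken for a moment while it holds something.
It also fails if it takes over 210 s, if anything falls off the work surface, if the arm or the gripper's body presses on something with over 40 N, if the wrist force passes 120 N, or if a joint passes its speed limit or range.

## Working session

There is one attempt and no reset: what is moved stays moved. The work goes in short steps, Python scripts to look and compute and a tool call to move; the robot and the scene stay as the last step left them, time stands still between calls to the robot, and variables do not carry over. Pictures are saved under pics/ and viewed, and the job is handed in when it is done.

Besides the shell and the picture viewer there is one more tool, called after ">>>" as name(argument=value, ...) on one line, values as JSON. apply_moves: Moves the arm, as the interface text tells. Its arguments: {"type":"object","properties":{"commands":{"type":"string"},"grip_force":{"type":"number"}},"required":["commands"]}

```bash
ls; mkdir -p pics; cat > h.py <<'E'
import numpy as np, cv2
from station import ctrl, cams, close_job
def save(f,name,crop=None,scale=1):
    im=f["frame"]
    if crop: im=im[crop[1]:crop[3],crop[0]:crop[2]]
    if scale!=1: im=cv2.resize(im,None,fx=scale,fy=scale,interpolation=cv2.INTER_CUBIC)
    cv2.imwrite("pics/"+name,cv2.cvtColor(im,cv2.COLOR_RGB2BGR))
def R(q):
    from scipy.spatial.transform import Rotation as r
    return r.from_quat([q[1],q[2],q[3],q[0]]).as_matrix()
def px2w(f,p,z):
    d=R(f["orientation"])@np.linalg.inv(f["mtx"])@np.array([p[0],p[1],1.])
    c=np.array(f["position"]); return c+d*(z-c[2])/d[2]
def w2px(f,w):
    v=f["mtx"]@(R(f["orientation"]).T@(np.array(w)-np.array(f["position"])))
    return v[:2]/v[2]
E
python3 - <<'E'
from h import *
for n in ["top","side","wrist"]:
    f=cams.grab_frame(n); save(f,n+"0.png"); print(n,np.round(f["position"],3),np.round(R(f["orientation"]),2).tolist(),f["mtx"].tolist())
s=ctrl.sense(); print(s)
E
```

```text
pics
top [0.454 0.061 1.422] [[-0.02, -1.0, 0.08], [-1.0, 0.02, -0.02], [0.01, -0.08, -1.0]] [[511.7514853998688, 0.0, 275.01674691495435], [0.0, 511.7514853998688, 209.99411075445548], [0.0, 0.0, 1.0]]
side [ 0.395 -1.15   0.867] [[0.99, -0.08, 0.12], [-0.14, -0.53, 0.84], [-0.01, -0.85, -0.53]] [[534.0027163026732, 0.0, 281.03848212101923], [0.0, 534.0027163026732, 214.77664910047432], [0.0, 0.0, 1.0]]
wrist [0.078 0.525 0.373] [[0.3, 0.9, 0.3], [0.95, -0.28, -0.1], [-0.0, 0.32, -0.95]] [[368.60780444535686, 0.0, 278.2220410918604], [0.0, 368.60780444535686, 205.17342084180288], [0.0, 0.0, 1.0]]
{'clock': 0.15, 'joint_positions': array([1.13819386e+00, 4.85853374e-02, 9.79260405e-02, 1.62202722e+00,
       1.20686707e-05, 1.44298423e+00]), 'dq': array([-0.00048142, -0.00328441,  0.00798088,  0.00092741, -0.00110822,
        0.00095945]), 'tau': array([ 2.20714435e-03, -3.39259386e+01,  3.20423949e+01,  1.53317687e-02,
       -9.19872400e-05,  4.72924228e-06]), 'position': array([0.15735323, 0.50034309, 0.23036775]), 'ee_rot': array([-2.67169407e-04,  1.51805931e-01,  9.88409867e-01, -9.06565082e-04]), 'ft_force': array([-0.29745857,  0.63648905,  0.13346505]), 'ft_torque': array([0.00434222, 0.06599545, 0.03903506]), 'gripper_width': 0.0853341182668765}
```

View pics/top0.png

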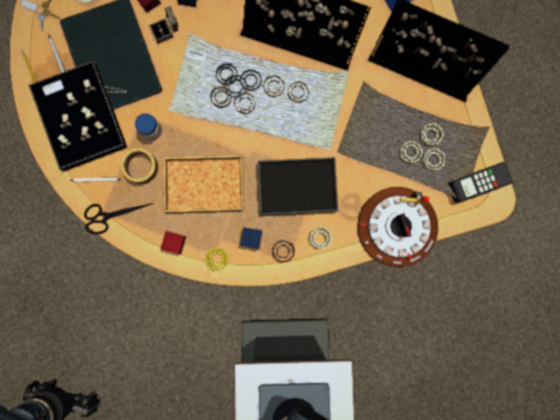

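View pics/side0.png

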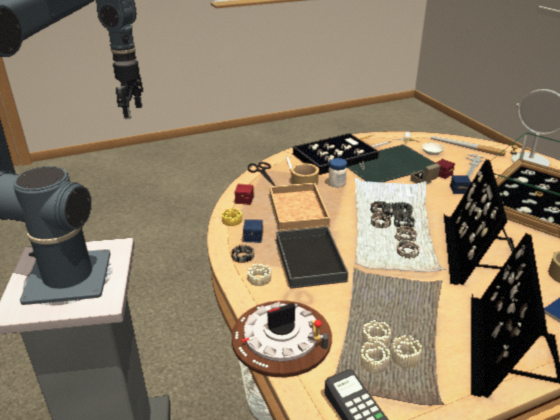

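View pics/wrist0.png

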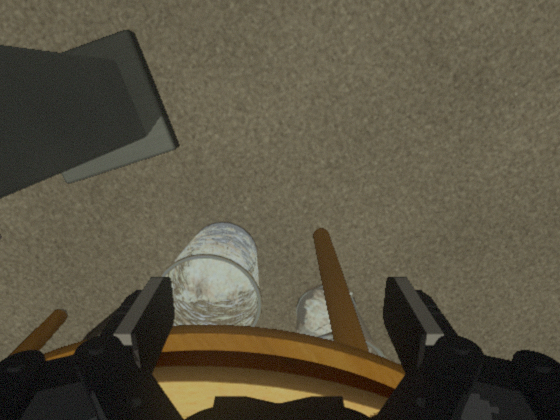

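```bash
cat > meas.py <<'E'
from h import *
f=cams.grab_frame("top"); g=cams.grab_frame("side")
save(f,"top_t.png",(340,170,460,280),5); save(f,"top_f.png",(140,140,350,280),3.5)
save(g,"side_t.png",(220,280,350,380),5)
P=lambda f,t,z:[(round(d["p"],2),np.round(d["point"],1).tolist(),np.round(px2w(f,d["point"],z)[:2],4).tolist()) for d in cams.spot_point(f,t)[:3]]
for t,z in [("tally",0),("knob_top",.092),("pawl_pivot",.044),("pawl_ball",.09),("pawl_nose",.044),("pale_tray",0),("dark_tray",0),("bracelet_ivory",0),("bracelet_dark",0),("box_red",0),("box_blue",0),("box_tan",0),("tape",0),("scissors",0)]:
    print(t,"T",P(f,t,z),"S",P(g,t,z))
E
python3 meas.py
```

```text
tally T [] S [(0.62, [280.0, 339.7], [0.5089, -0.3044])]
knob_top T [(0.68, [407.3, 223.9], [0.5178, -0.3042]), (0.4, [249.3, 236.0], [0.4956, 0.1085])] S [(0.95, [283.2, 306.6], [0.5173, -0.2996])]
pawl_pivot T [(0.66, [417.4, 197.7], [0.5906, -0.3481]), (0.45, [426.9, 196.8], [0.5925, -0.3741])] S [(0.59, [315.3, 338.2], [0.5775, -0.3543])]
pawl_ball T [(0.41, [428.5, 196.8], [0.5878, -0.3638])] S []
pawl_nose T [(0.58, [417.0, 198.8], [0.5876, -0.3469]), (0.41, [401.1, 194.7], [0.5998, -0.304])] S [(0.44, [310.8, 323.0], [0.5767, -0.3081])]
pale_tray T [(0.76, [204.5, 182.2], [0.6515, 0.2339])] S [(0.82, [297.8, 210.5], [0.64, 0.2253])]
dark_tray T [(0.82, [299.3, 186.6], [0.6334, -0.0308])] S [(0.55, [308.0, 259.8], [0.6246, -0.0259])]
bracelet_ivory T [(0.51, [218.3, 257.9], [0.44, 0.1984]), (0.45, [321.9, 236.5], [0.4925, -0.0898])] S [(0.59, [234.0, 222.1], [0.4412, 0.19]), (0.48, [302.9, 182.3], [0.6875, 0.4])]
bracelet_dark T [(0.49, [283.2, 247.6], [0.4642, 0.0185]), (0.38, [203.0, 181.4], [0.6539, 0.2381])] S [(0.72, [240.0, 256.4], [0.4455, 0.017]), (0.57, [253.8, 236.0], [0.4922, 0.1083]), (0.5, [315.6, 337.7], [0.5882, -0.3103])]
box_red T [(0.7, [175.7, 237.2], [0.4998, 0.3153]), (0.3, [397.9, 226.3], [0.516, -0.3029])] S [(0.66, [244.3, 201.9], [0.4816, 0.3023]), (0.65, [280.2, 338.4], [0.5099, -0.3006]), (0.27, [254.8, 238.6], [0.4937, 0.0949])]
box_blue T [(0.79, [251.7, 236.7], [0.4964, 0.1051])] S [(0.93, [252.1, 238.2], [0.4863, 0.0981]), (0.67, [311.7, 260.1], [0.6341, -0.0287])]
box_tan T [] S []
tape T [(0.67, [140.8, 169.6], [0.6908, 0.4112])] S [(0.7, [304.6, 180.4], [0.6955, 0.4122])]
scissors T [(0.87, [123.7, 210.7], [0.5766, 0.4587])] S [(0.56, [264.8, 175.7], [0.5664, 0.4666])]
```

View pics/top_t.png

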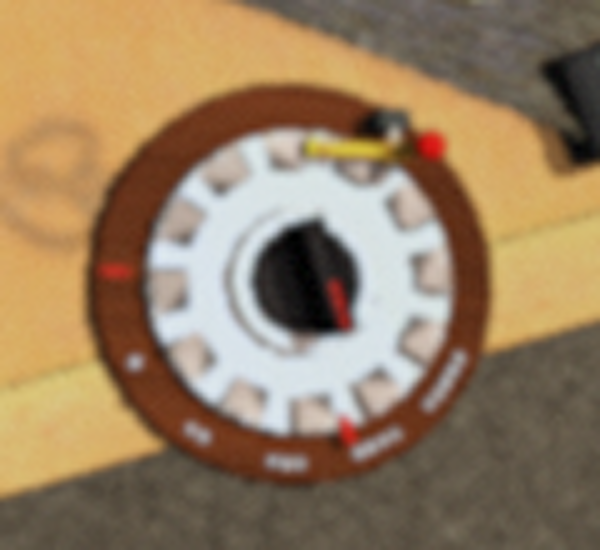

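View pics/side_t.png

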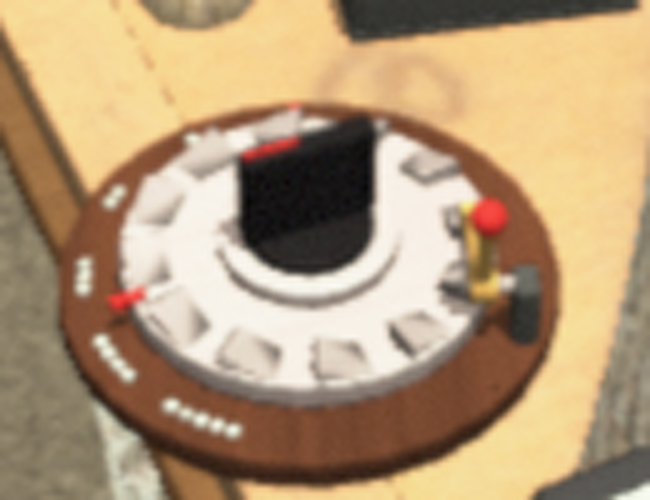

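View pics/top_f.png

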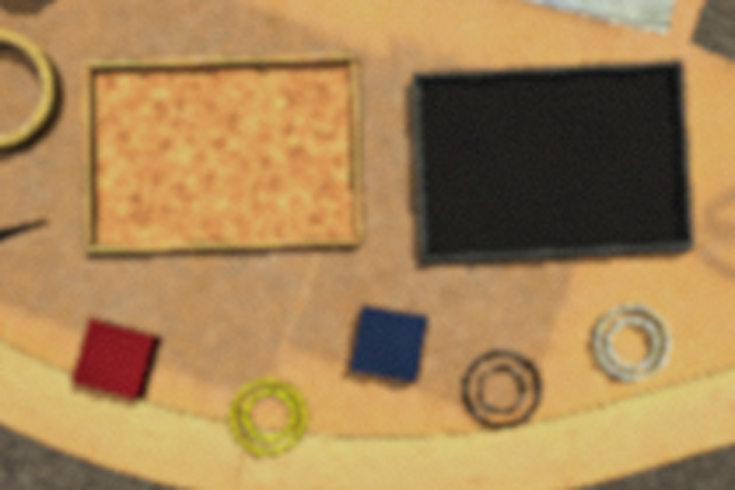

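```bash
python3 - <<'E'
from h import *
f=cams.grab_frame("top"); g=cams.grab_frame("side")
from scipy.optimize import least_squares
ct=lambda x,y:(340+x/5-.4,170+y/5-.4); cs=lambda x,y:(220+x/5-.4,280+y/5-.4)
# unknown tx,ty,yaw,rdot, rbar; top obs: bar, dots1-5; side: dots 2..5 
top={0:(117,270),1:(135,362),2:(198,434),3:(287,464),4:(378,443),5:(445,382)}
side={2:(115,196),3:(83,276),4:(114,358),5:(202,418)}
def res(p):
    tx,ty,yaw,r0,r1,ds=p[0],p[1],p[2],p[3],p[3],0
    o=[]
    for F,D,c in((f,top,ct),(g,side,cs)):
        for k,v in D.items():
            a=yaw+np.pi/2+k*np.pi/6
            o+=list(w2px(F,[tx+r0*np.cos(a),ty+r0*np.sin(a),.0165])-np.array(c(*v)))
    # ball: on state ; pivot
    cy,sy=np.cos(yaw),np.sin(yaw)
    for F,v in((f,ct(430,146)),(g,cs(489,217))):
        x,y=.072,-.0435
        o+=list(w2px(F,[tx+cy*x-sy*y,ty+sy*x+cy*y,.09])-np.array(v))
    return o
s=least_squares(res,[.515,-.303,-.05,.1]);print(np.round(s.x,4),np.round(s.fun,1))
tx,ty,yaw,_=s.x
cy,sy=np.cos(yaw),np.sin(yaw)
print("pivot",tx+cy*.072+sy*.0435,ty+sy*.072-cy*.0435)
for F,v,z in((f,ct(347,432),.03),(g,cs(125,298),.03),(f,ct(345,325),.092),(g,cs(248,153),.092)):
    w=px2w(F,v,z); print(w, np.arctan2(w[1]-ty,w[0]-tx)-np.pi/2-yaw)
for F,c in((f,(340,170)),(g,(220,280))):
    q=w2px(F,[tx,ty,.092]); print((q-c)*5)
# front objects via masks
for t,h in(("bracelet_ivory",.03),("bracelet_dark",.02),("box_red",.045),("box_blue",.045),("pale_tray",.032),("dark_tray",.032)):
    for F,n in((f,"T"),(g,"S")):
        for d in cams.cut_out(F,t)[:3]:
            m=d["mask"].astype(np.uint8); r=cv2.minAreaRect(cv2.findNonZero(m))
            print(t,n,round(d["p"],2),np.round(r[0],1),np.round(r[1],1),r[2].__round__(1),m.sum(),np.round(px2w(F,r[0],h),4)[:2])
E
```

```text
[ 0.5144 -0.3023 -0.1074  0.0993] [ 0.4 -0.   0.3 -0.  -0.  -0.1 -0.1  0.3 -0.   1.1  0.5  1.2  1.1  0.
  1.  -0.1  0.3  0.2 -0.2  0.9 -1.   0.6  0.2 -1.4]
pivot 0.5812864081587087 -0.3532255832323318
[ 0.43331556 -0.3220444   0.03      ] -4.365588325904572
[ 0.43011565 -0.32087563  0.03      ] -4.3875452537390025
[ 0.48978144 -0.30640572  0.092     ] -4.4379353058970645
[ 0.48630818 -0.30624046  0.092     ] -4.464074036023042
[333.00671152 276.07010545]
[310.15138914 137.88291013]
bracelet_ivory T 0.67 [217.3 257.4] [18.5 21.3] 73.3 189 [0.4418 0.1982]
bracelet_ivory T 0.62 [328. 237.] [14.  4.] 90.0 50 [ 0.4899 -0.1032]
bracelet_ivory S 0.86 [259.5 274.5] [21. 23.] 90.0 446 [ 0.4859 -0.106 ]
bracelet_ivory S 0.51 [232.  216.5] [17. 20.] 90.0 306 [0.4359 0.1746]
bracelet_dark S 0.57 [243. 253.] [16. 22.] 90.0 313 [0.4534 0.004 ]
box_red T 0.96 [173.  241.4] [20.9 18.4] 15.9 377 [0.4872 0.3145]
box_red S 0.83 [244.  193.5] [19. 18.] 90.0 336 [0.4805 0.2773]
box_blue T 0.85 [251.1 237.3] [19.4 19.6] 9.5 370 [0.4936 0.1053]
box_blue S 0.69 [252.5 230. ] [22. 19.] 90.0 404 [0.4866 0.0726]
pale_tray T 0.67 [203.6 183.1] [55.4 79.4] 88.3 4334 [0.6447 0.2325]
pale_tray S 0.59 [300.3 205.6] [45.2 56.8] 83.7 2246 [0.6431 0.2011]
dark_tray T 0.69 [298.  185.4] [55.2 78.6] 87.3 4258 [ 0.6328 -0.0252]
dark_tray S 0.98 [312.4 256.1] [58.7 67.4] 83.3 3414 [ 0.6306 -0.0534]
```

>>> apply_moves(commands="0.0192 -0.037 0 0 0 5 0; 0.0384 -0.074 0 0 0 11.5 0; 0.0576 -0.111 0 0 0 11.5 0; 0.0768 -0.148 0 0 0 11.5 0; 0.096 -0.185 0 0 0 11.5 0")

```text
clock: 2.77
position: [0.2534, 0.3152, 0.2313]
ee_rot: [0.0, 0.051, 0.999, 0.0]
ft_force: [1.1, -0.3, 1.3]
gripper_width: 0.0256
```

>>> apply_moves(commands="0.0192 -0.037 0 0 0 0 0; 0.0384 -0.074 0 0 0 0 0; 0.0576 -0.111 0 0 0 0 0; 0.0768 -0.148 0 0 0 0 0; 0.096 -0.185 0 0 0 0 0")

```text
clock: 3.18
position: [0.3496, 0.1299, 0.2317]
ee_rot: [0.001, 0.052, 0.999, 0.0]
ft_force: [1.7, 0.3, 0.7]
gripper_width: -0.0001
```

>>> apply_moves(commands="0.0192 -0.037 0 0 0 0 0; 0.0384 -0.074 0 0 0 0 0; 0.0576 -0.111 0 0 0 0 0; 0.0768 -0.148 0 0 0 0 0; 0.096 -0.185 0 0 0 0 0")

```text
clock: 3.6
position: [0.4456, -0.0554, 0.2316]
ee_rot: [0.0, 0.052, 0.999, 0.0]
ft_force: [0.8, -0.2, 0.9]
gripper_width: -0.0
```

>>> apply_moves(commands="0.0192 -0.037 0 0 0 0 0; 0.0384 -0.074 0 0 0 0 0; 0.0576 -0.111 0 0 0 0 0; 0.0768 -0.148 0 0 0 0 0; 0.096 -0.185 0 0 0 0 0")

```text
clock: 4.02
position: [0.5415, -0.2402, 0.2312]
ee_rot: [0.0, 0.052, 0.999, 0.0]
ft_force: [1.4, 0.6, 1.0]
gripper_width: 0.0001
```

>>> apply_moves(commands="0.0192 -0.037 0 0 0 0 0; 0.0384 -0.074 0 0 0 0 0; 0.0435 -0.082 -0.03 0 0 0 0; 0.0435 -0.082 -0.07 0 0 0 0; 0.0435 -0.082 -0.07 0 0 0 0")

```text
clock: 4.43
position: [0.5765, -0.3159, 0.1447]
ee_rot: [-0.012, 0.053, 0.998, 0.008]
ft_force: [-3.2, 2.9, -6.2]
gripper_width: 0.0001
```

```bash
python3 - <<'E'
from h import *
f=cams.grab_frame("wrist"); save(f,"w1.png")
for t in("pawl_ball","pawl_pivot","knob_top"): print(t,cams.spot_point(f,t)[:2])
for d in cams.spot_point(f,"pawl_ball")[:1]: print(px2w(f,d["point"],.09))
print(w2px(f,[.5813,-.3532,.09]),w2px(f,[.5144,-.3023,.092]),ctrl.sense()["position"])
g=cams.grab_frame("side"); save(g,"s1.png",(220,230,350,380),4)
E
```

```text
pawl_ball [{'point': [211.0, 245.9], 'p': 0.85}]
pawl_pivot [{'point': [230.5, 223.3], 'p': 0.69}]
knob_top [{'point': [299.8, 116.8], 'p': 0.58}]
[ 0.57933826 -0.35545317  0.09      ]
[215.34756321 248.57138225] [291.01715626 123.44536309] [ 0.58701117 -0.32123038  0.16724797]
```

View pics/w1.png

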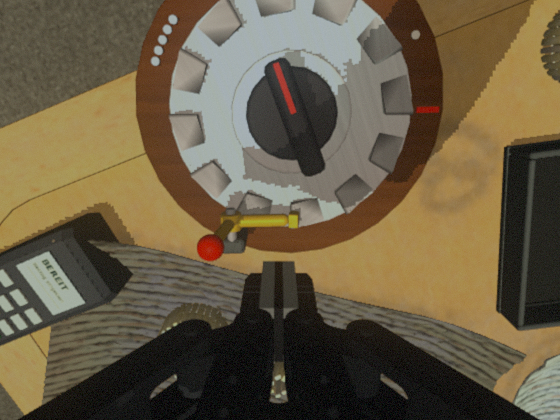

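View pics/s1.png

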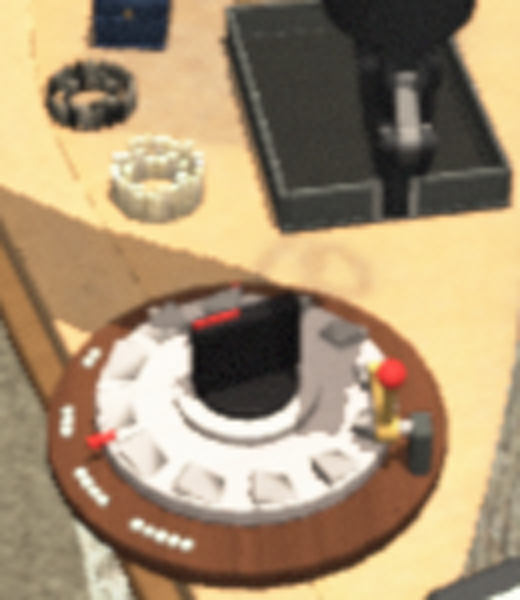

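>>> apply_moves(commands="-0.003 0 -0.03 0 0 0 0; -0.003 0 -0.065 0 0 0 0; -0.003 0 -0.099 0 0 0 0; -0.003 0 -0.099 0 0 0 0; -0.003 0 -0.099 0 0 0 0")

```text
clock: 5.15
position: [0.5815, -0.3197, 0.0633]
ee_rot: [-0.0, 0.052, 0.999, 0.0]
ft_force: [0.5, -0.3, 1.1]
gripper_width: 0.0
```

>>> apply_moves(commands="-0.002 -0.015 0 0 0 0 0; -0.003 -0.03 0 0 0 0 0; -0.005 -0.045 0 0 0 0 0; -0.006 -0.06 0 0 0 0 0; -0.006 -0.06 0 0 0 0 0")

```text
clock: 5.57
position: [0.5758, -0.386, 0.065]
ee_rot: [0.002, 0.054, 0.999, -0.003]
ft_force: [-0.3, -0.9, -0.7]
gripper_width: 0.0003
```

```bash
python3 - <<'E'
from h import *
f=cams.grab_frame("wrist"); save(f,"w2.png")
print(ctrl.sense()["position"],ctrl.sense()["ft_force"])
g=cams.grab_frame("side"); save(g,"s2.png",(220,230,350,380),4)
E
```

```text
[ 0.57581773 -0.38391428  0.06445172] [0.27542083 0.57852221 0.69856922]
```

View pics/w2.png

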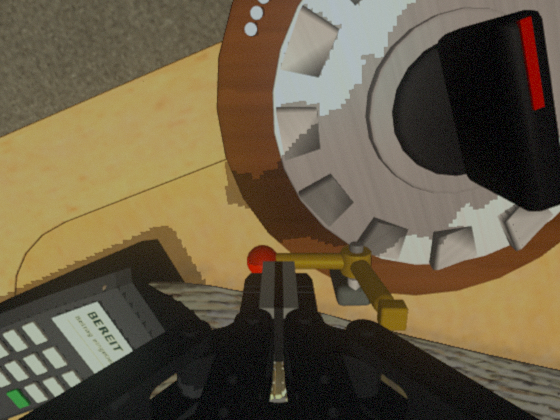

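View pics/s2.png

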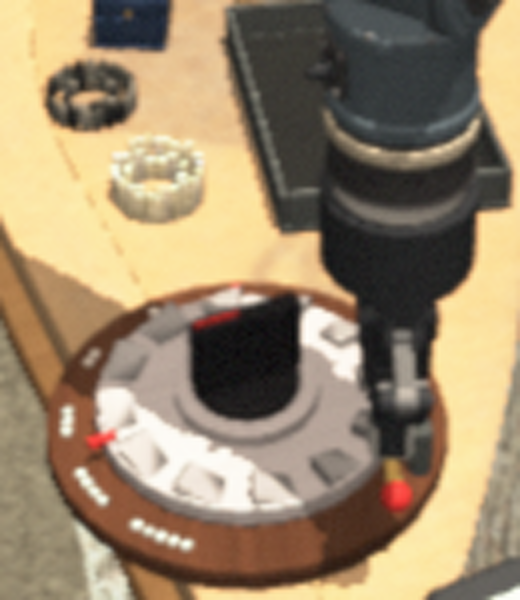

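>>> apply_moves(commands="0 0 0.04 0 0 0 0; 0 0 0.08 0 0 0 0.05; -0.02 0.03 0.1 0 0 7 0.05; -0.0415 0.062 0.1 0 0 14 0.05; -0.0615 0.082 0.1 0 0 17.5 0.05")

```text
clock: 6.08
position: [0.5151, -0.2966, 0.1659]
ee_rot: [0.002, -0.104, 0.995, -0.001]
ft_force: [-0.7, 0.4, 0.2]
gripper_width: 0.0479
```

>>> apply_moves(commands="0 0 0 0 0 0 0.05; 0 0 0 0 0 0 0.05")

```text
clock: 6.25
position: [0.5131, -0.2963, 0.1626]
ee_rot: [-0.0, -0.101, 0.995, 0.0]
ft_force: [0.7, -1.1, -0.5]
gripper_width: 0.0497
```

```bash
python3 - <<'E'
from h import *
f=cams.grab_frame("wrist"); save(f,"w3.png")
print(ctrl.sense()["position"],ctrl.sense()["ee_rot"],w2px(f,[.5144,-.3023,.092]))
E
```

```text
[ 0.51415085 -0.29757733  0.16297366] [ 5.15726227e-04 -1.00639481e-01  9.94922727e-01 -4.42554802e-04] [268.77701143 222.43926477]
```

View pics/w3.png

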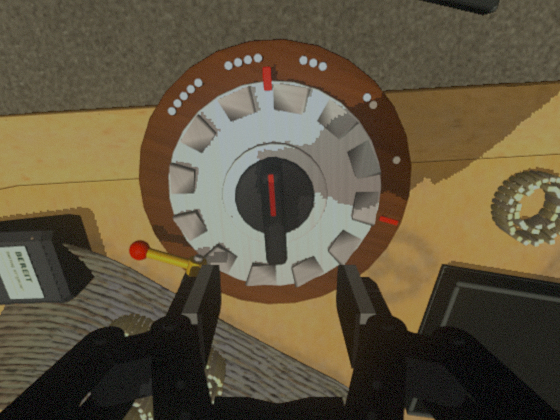

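>>> apply_moves(commands="0 -0.003 -0.04 0 0 0 0.05; 0 -0.003 -0.08 0 0 0 0.05; 0 -0.003 -0.109 0 0 0 0.05; 0 -0.003 -0.109 0 0 0 0.04; 0 -0.003 -0.109 0 0 0 0.03")

```text
clock: 6.72
position: [0.5135, -0.301, 0.0519]
ee_rot: [-0.001, -0.1, 0.995, 0.001]
ft_force: [0.7, 0.2, 1.2]
gripper_width: 0.0302
```

>>> apply_moves(commands="0 0 0 0 0 0 0.008; 0 0 0 0 0 0 0.008; 0 0 0 0 0 0 0.008; 0 0 0 0 0 0 0.008", grip_force=40)

```text
clock: 7.05
position: [0.5151, -0.2989, 0.0552]
ee_rot: [0.001, -0.101, 0.995, 0.002]
ft_force: [-1.4, 7.2, -2.3]
gripper_width: 0.0136
```

>>> apply_moves(commands="0 0.001 0 0 0 -7 0.008; 0 0.001 0 0 0 -14 0.008; 0 0.001 0 0 0 -21 0.008; 0 0.001 0 0 0 -28 0.008; 0 0.001 0 0 0 -35 0.008")

```text
clock: 7.47
position: [0.515, -0.2997, 0.0552]
ee_rot: [0.001, 0.206, 0.979, 0.0]
ft_force: [-1.5, 3.0, -3.5]
gripper_width: 0.0138
```

>>> apply_moves(commands="0 0 0 0 0 -7 0.008; 0 0 0 0 0 -14 0.008; 0 0 0 0 0 -21 0.008; 0 0 0 0 0 -28 0.008; 0 0 0 0 0 -35 0.008")

```text
clock: 7.88
position: [0.5145, -0.3003, 0.0552]
ee_rot: [0.0, 0.491, 0.871, -0.0]
ft_force: [-2.5, 0.8, -4.1]
gripper_width: 0.0133
```

>>> apply_moves(commands="0 0 0 0 0 -7 0.008; 0 0 0 0 0 -14 0.008; 0 0 0 0 0 -21 0.008; 0 0 0 0 0 -28 0.008; 0 0 0 0 0 -33 0.008")

```text
clock: 8.3
position: [0.5137, -0.3005, 0.0552]
ee_rot: [0.0, 0.718, 0.696, -0.001]
ft_force: [-3.8, 0.5, -3.0]
gripper_width: 0.0136
```

```bash
python3 - <<'E'
from h import *
f=cams.grab_frame("wrist"); save(f,"w4.png")
s=ctrl.sense();print(s["position"],s["ee_rot"],s["ft_force"],s["ft_torque"],s["gripper_width"],s["joint_positions"])
g=cams.grab_frame("side"); save(g,"s4.png",(220,230,350,380),4)
E
```

```text
[ 0.51372357 -0.30049383  0.05520553] [ 2.92481137e-05  7.18699010e-01  6.95321100e-01 -5.47552256e-04] [-4.62157464  0.84857853 -3.27163127] [ 0.17067355  0.67909899 -0.02676853] 0.013448278267797893 [-6.41331700e-01  2.61401148e-01 -1.34399489e-02  1.29607260e+00
 -1.09036664e-03  9.62527559e-01]
```

View pics/w4.png

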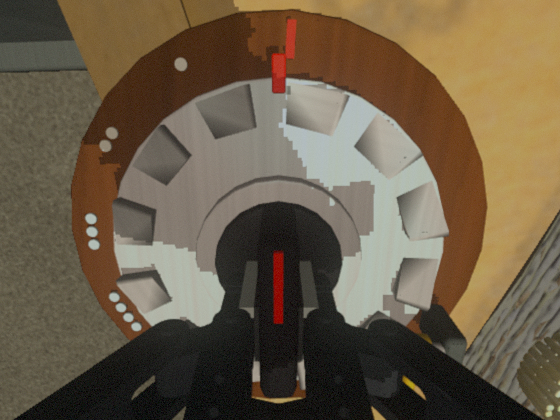

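View pics/s4.png

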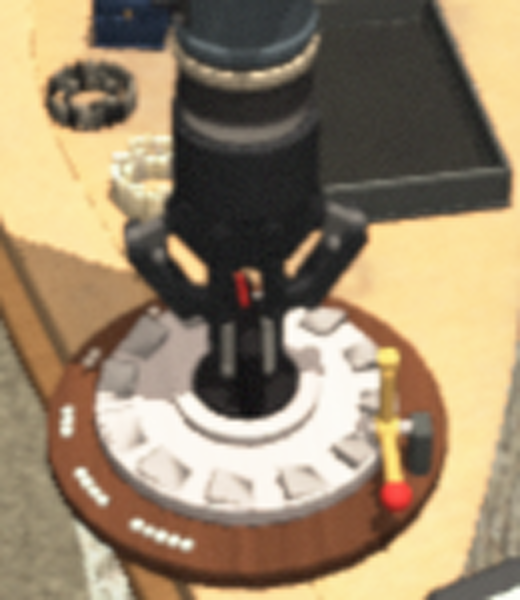

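>>> apply_moves(commands="0 0 0 0 0 -4 0.008; 0 0 0 0 0 -4 0.008; 0 0 0 0 0 -4 0.008; 0 0 0 0 0 -4 0.008")

```text
clock: 8.73
position: [0.5137, -0.3005, 0.0552]
ee_rot: [0.0, 0.739, 0.674, -0.001]
ft_force: [-5.3, 0.6, -1.1]
gripper_width: 0.0137
```

```bash
python3 - <<'E'
from h import *
f=cams.grab_frame("wrist"); save(f,"w5.png",(180,0,380,120),3)
s=ctrl.sense();print(s["position"],s["ee_rot"],s["ft_force"],s["ft_torque"],s["clock"])
E
```

```text
[ 0.51366798 -0.30051164  0.05519154] [ 1.98745008e-04  7.38619237e-01  6.74122468e-01 -6.94260371e-04] [-5.18773383  0.9339363  -0.09274191] [0.14716166 0.8511429  0.47668354] 8.7833
```

View pics/w5.png

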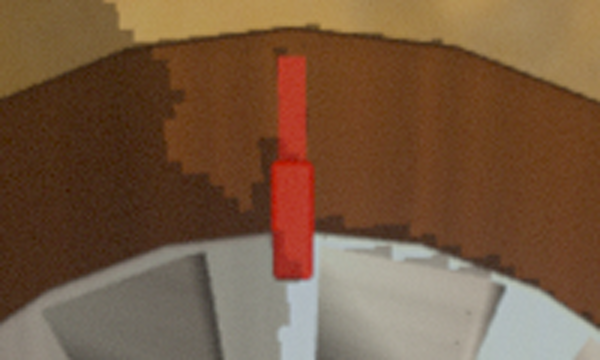

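>>> apply_moves(commands="0 0 0 0 0 2 0.05; 0 0 0 0 0 1 0.05; 0 0 0.04 0 0 0 0.05; 0 0 0.08 0 0 0 0.05; 0.005 -0.007 0.105 0 0 0 0.04")

```text
clock: 9.2
position: [0.5206, -0.3074, 0.1644]
ee_rot: [0.003, 0.74, 0.673, 0.001]
ft_force: [1.1, -0.6, 1.0]
gripper_width: 0.0406
```

>>> apply_moves(commands="0.025 -0.03 0 0 0 0 0; 0.05 -0.06 0 0 0 0 0; 0.059 -0.073 0 0 0 0 0; 0.059 -0.073 -0.04 0 0 0 0; 0.059 -0.073 -0.08 0 0 0 0")

```text
clock: 9.62
position: [0.5834, -0.385, 0.0845]
ee_rot: [0.008, 0.74, 0.672, 0.001]
ft_force: [0.1, -0.3, -0.6]
gripper_width: -0.0
```

>>> apply_moves(commands="0 0 -0.018 0 0 0 0; 0 0 -0.018 0 0 0 0; 0 0 -0.018 0 0 0 0")

```text
clock: 9.87
position: [0.5781, -0.38, 0.0604]
ee_rot: [-0.0, 0.74, 0.673, 0.0]
ft_force: [-0.0, 0.5, 0.5]
gripper_width: -0.0001
```

```bash
python3 - <<'E'
from h import *
f=cams.grab_frame("wrist"); save(f,"w6.png")
s=ctrl.sense();print(s["position"],s["ee_rot"],s["ft_force"],s["ft_torque"],s["clock"])
E
```

```text
[ 0.57932329 -0.38100039  0.06282205] [1.90856870e-03 7.39955074e-01 6.72653472e-01 3.89659281e-04] [0.5726453  0.06940083 1.57391549] [-0.0680236  -0.01275247  0.02506129] 9.9167
```

View pics/w6.png

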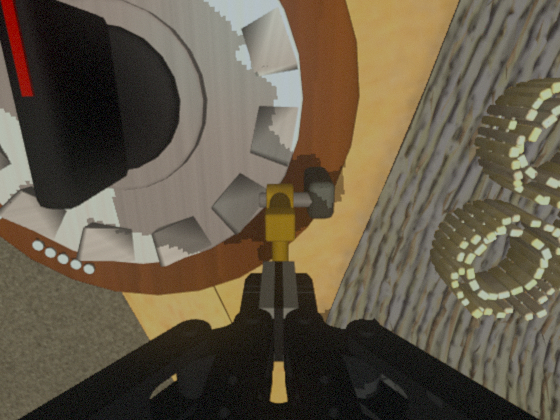

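Fingers are lined up with the nose (280,210). Push towards base +y.

>>> apply_moves(commands="0.001 0.015 0 0 0 0 0; 0.003 0.03 0 0 0 0 0; 0.005 0.045 0 0 0 0 0; 0.005 0.052 0 0 0 0 0; 0.005 0.052 0 0 0 0 0")

```text
clock: 10.33
position: [0.5842, -0.3259, 0.0621]
ee_rot: [0.001, 0.739, 0.674, 0.001]
ft_force: [0.3, 0.2, -0.4]
gripper_width: 0.0002
```

>>> apply_moves(commands="0 0 0.04 0 0 0 0; 0 0 0.08 0 0 0 0; 0 0.01 0.1 0 0 0 0; -0.02 0.05 0.12 0 0 0 0.08; -0.04 0.09 0.13 0 0 0 0.08")

```text
clock: 10.75
position: [0.5491, -0.2494, 0.19]
ee_rot: [0.002, 0.741, 0.672, 0.001]
ft_force: [-0.0, 0.5, 1.5]
gripper_width: 0.0235
```

```bash
python3 - <<'E'
from h import *
f=cams.grab_frame("wrist"); save(f,"w7.png")
s=ctrl.sense();print(s["position"],s["ee_rot"],s["clock"])
g=cams.grab_frame("side"); save(g,"s7.png",(220,230,350,380),4)
for t in("bracelet_ivory","bracelet_dark","box_red","box_blue"): print(t,[(round(d["p"],2),px2w(g,d["point"],0)[:2].round(4)) for d in cams.spot_point(g,t)])
E
```

```text
[ 0.54448154 -0.24043567  0.19120412] [-0.00228419  0.73893751  0.67376888  0.00127515] 10.8
bracelet_ivory [(0.82, array([0.4333, 0.2007])), (0.81, array([ 0.4948, -0.0896]))]
bracelet_dark [(0.77, array([0.4484, 0.0129])), (0.6, array([ 0.5077, -0.3103])), (0.28, array([0.5762, 0.4703]))]
box_red [(0.81, array([0.4716, 0.3039])), (0.41, array([0.6812, 0.4031]))]
box_blue [(0.58, array([0.4919, 0.0997]))]
```

View pics/w7.png

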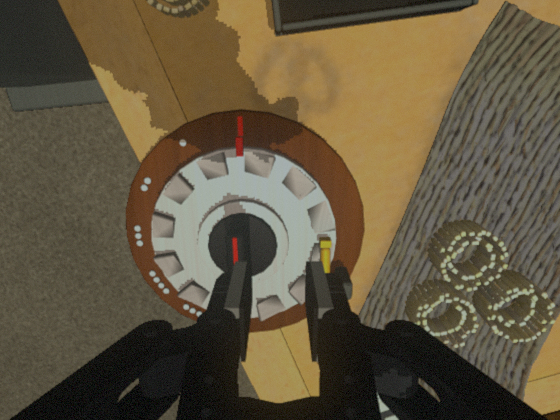

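View pics/s7.png

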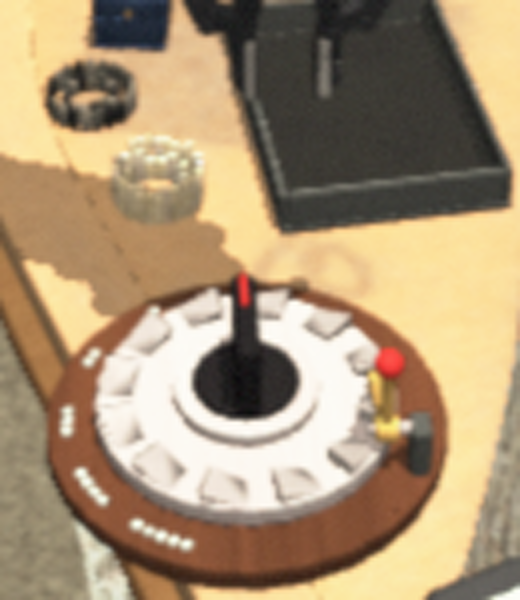

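>>> apply_moves(commands="-0.02 0.03 0 0 0 0 0.085; -0.04 0.06 0 0 0 0 0.085; -0.055 0.08 0 0 0 0 0.085; -0.055 0.08 0 0 0 0 0.085; -0.055 0.08 0 0 0 0 0.085")

```text
clock: 11.47
position: [0.4929, -0.1681, 0.1871]
ee_rot: [0.0, 0.74, 0.673, -0.0]
ft_force: [0.8, -0.3, 0.4]
gripper_width: 0.0846
```

```bash
cat > ring.py <<'E'
from h import *
import sys
name,t,h=sys.argv[1],sys.argv[2],float(sys.argv[3])
f=cams.grab_frame("wrist"); save(f,name+".png")
s=ctrl.sense();print(s["position"].round(4),s["ee_rot"].round(3),s["clock"])
for d in cams.cut_out(f,t)[:3]:
    m=d["mask"].astype(np.uint8); r=cv2.minAreaRect(cv2.findNonZero(m))
    print("cut",round(d["p"],2),np.round(d["point"]),m.sum(),np.round(r[0],1),r[1],px2w(f,r[0],h)[:2].round(4))
for d in cams.spot_point(f,t)[:3]: print("spot",round(d["p"],2),np.round(d["point"]),px2w(f,d["point"],0)[:2].round(4))
np.save("lastring",np.array([0]))
# rectified view of top plane at z=h : 150mm square about spot, 4px/mm, up=+x left=+y
c=cams.spot_point(f,t)
if len(sys.argv)>4: cx,cy=float(sys.argv[4]),float(sys.argv[5])
else: cx,cy=px2w(f,c[0]["point"],0)[:2]
L=.06
W=[(cx+L,cy+L),(cx+L,cy-L),(cx-L,cy-L),(cx-L,cy+L)]
src=np.float32([w2px(f,[a,b,h]) for a,b in W]); dst=np.float32([[0,0],[600,0],[600,600],[0,600]])
M=cv2.getPerspectiveTransform(src,dst); im=cv2.warpPerspective(f["frame"],M,(600,600),flags=cv2.INTER_CUBIC)
cv2.line(im,(300,285),(300,315),(255,0,0));cv2.line(im,(285,300),(315,300),(255,0,0))
cv2.imwrite("pics/"+name+"_r.png",im[:,:,::-1]); print("rect centre",cx,cy,"5px/mm")
E
python3 ring.py iv1 bracelet_ivory .03
```

```text
[ 0.4935 -0.1689  0.1873] [ 0.     0.74   0.672 -0.   ] 11.5167
cut 0.94 [246.  67.] 2341 [262.   76.5] (79.0, 74.0) [ 0.4879 -0.0824]Traceback (most recent call last):
  File "ring.py", line 14, in <module>
    else: cx,cy=px2w(f,c[0]["point"],0)[:2]
                       ~^^^
IndexError: list index out of range
```

View pics/iv1.png

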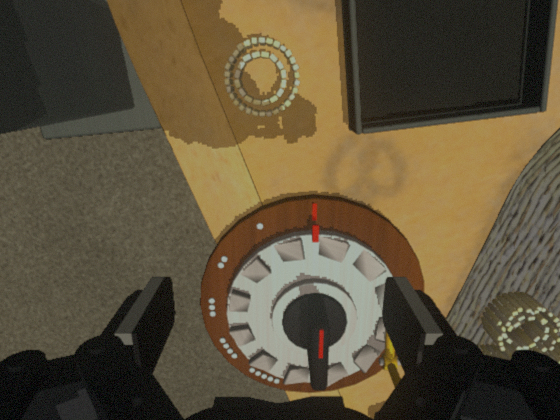

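>>> apply_moves(commands="0 0.03 -0.03 0 0 0 0.085; 0 0.03 -0.05 0 0 0 0.085; 0 0.03 -0.05 0 0 0 0.085; 0 0.03 -0.05 0 0 0 0.085")

```text
clock: 12.0
position: [0.4922, -0.1382, 0.1362]
ee_rot: [-0.001, 0.74, 0.672, -0.001]
ft_force: [-0.1, -0.5, -0.1]
gripper_width: 0.085
```

```bash
python3 ring.py iv2 bracelet_ivory .03 .488 -.085
```

```text
[ 0.4933 -0.1388  0.1378] [ 0.     0.74   0.672 -0.   ] 12.05
cut 0.77 [253. 144.] 3119 [265.2 122.8] (87.0702896118164, 85.85760498046875) [ 0.4879 -0.082 ]
spot 0.55 [468.   8.] [ 0.6307 -0.0226]
rect centre 0.488 -0.085 5px/mm
```

View pics/iv2_r.png

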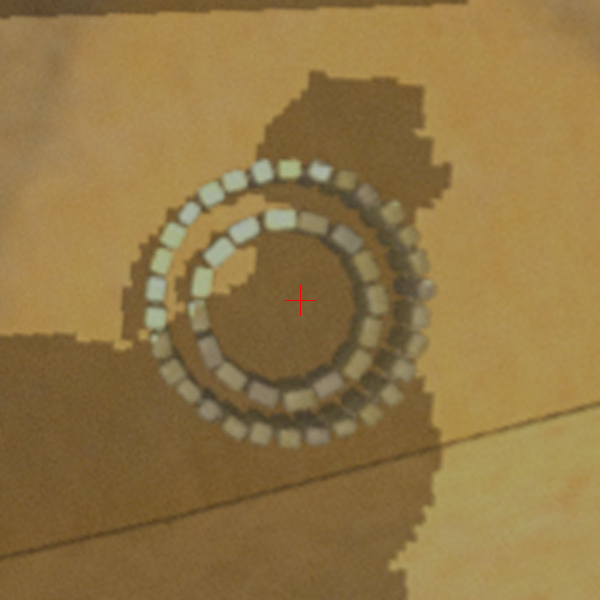

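```bash
python3 - <<'E'
from h import *
f=cams.grab_frame("wrist"); save(f,"iv3.png",(205,65,325,180),5)
E
```

```text
(no output)
```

View pics/iv3.png

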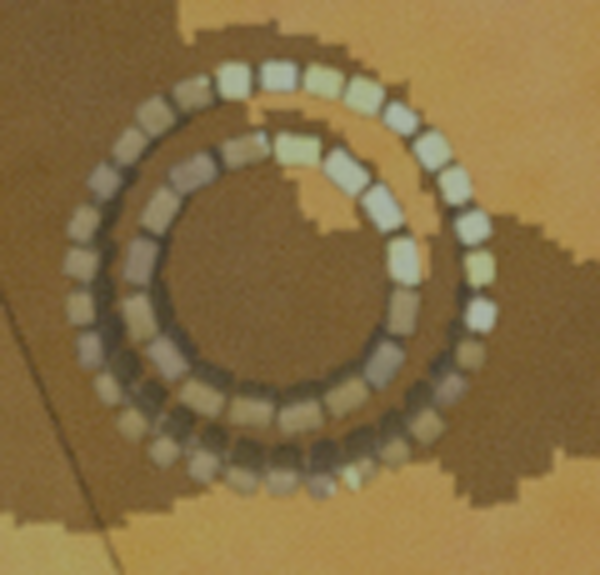

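>>> apply_moves(commands="-0.003 0.03 -0.02 0 0 0 0.076; -0.006 0.0556 -0.04 0 0 0 0.076; -0.006 0.0556 -0.07 0 0 0 0.076; -0.006 0.0556 -0.11 0 0 0 0.076; -0.006 0.0556 -0.135 0 0 0 0.076")

```text
clock: 12.67
position: [0.4866, -0.082, 0.0009]
ee_rot: [-0.0, 0.74, 0.673, -0.0]
ft_force: [-1.3, 0.4, -0.9]
gripper_width: 0.076
```

>>> apply_moves(commands="0 0 0 0 0 0 0.076; 0 0 0 0 0 0 0.05; 0 0 0 0 0 0 0.05; 0 0 0 0 0 0 0.05; 0 0 0 0 0 0 0.05", grip_force=40)

```text
clock: 13.08
position: [0.4893, -0.0832, 0.0054]
ee_rot: [0.002, 0.74, 0.672, 0.001]
ft_force: [-1.2, -0.2, -0.5]
gripper_width: 0.0594
```

```bash
python3 - <<'E'
from h import *
s=ctrl.sense();print(s["position"].round(4),s["gripper_width"],s["ft_force"])
f=cams.grab_frame("wrist"); save(f,"iv4.png")
E
```

```text
[ 0.4893 -0.0832  0.0054] 0.05939950927002019 [-1.18586835 -0.18708146 -0.46505097]
```

View pics/iv4.png

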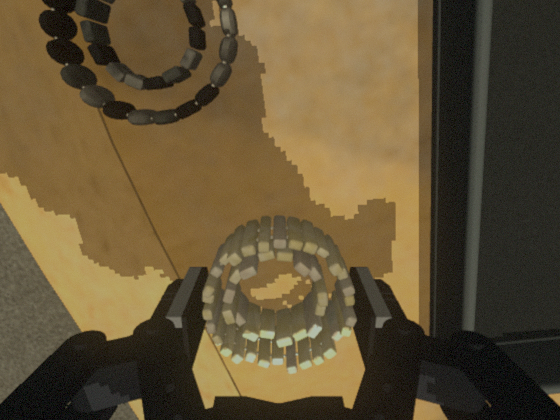

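>>> apply_moves(commands="0 0 0.03 0 0 0 0.05; 0 0 0.07 0 0 0 0.05; 0.02 0.03 0.1 0 0 0 0.05; 0.04 0.06 0.11 0 0 0 0.05; 0.06 0.095 0.11 0 0 0 0.05", grip_force=60)

```text
clock: 13.55
position: [0.5518, 0.0123, 0.1196]
ee_rot: [0.005, 0.741, 0.671, 0.004]
ft_force: [1.7, -0.6, -0.0]
gripper_width: 0.0586
```

```bash
python3 - <<'E'
from h import *
f=cams.grab_frame("top")
for n,c in(("pale",[(90,65),(357,58),(360,245),(90,250)]),("dark",[(415,75),(682,63),(690,250),(422,262)])):
    w=np.array([px2w(f,(140+a/3.5-.4,140+b/3.5-.4),.032)[:2] for a,b in c])
    e=(w[0]+w[3]-w[1]-w[2])/2
    print(n,w.round(3).tolist(),"c",w.mean(0).round(4),"yaw",np.degrees(np.arctan2(-e[0],e[1])),np.linalg.norm(e))
s=ctrl.sense();print(s["position"].round(4),s["gripper_width"])
E
```

```text
pale [[0.716, 0.336], [0.717, 0.128], [0.57, 0.128], [0.57, 0.337]] c [0.6432 0.2322] yaw 0.06617184819866453 0.20909763995876032
dark [[0.702, 0.082], [0.708, -0.128], [0.56, -0.129], [0.555, 0.08]] c [ 0.6314 -0.0236] yaw 1.3529888575348916 0.2095607801498329
[0.554  0.02   0.1171] 0.05868007290939118
```

>>> apply_moves(commands="0.02 0.035 0 0 0 2 0.05; 0.04 0.07 0 0 0 4 0.05; 0.06 0.105 0 0 0 6 0.05; 0.08 0.14 0 0 0 6 0.05; 0.096 0.17 0 0 0 6 0.05")

```text
clock: 14.02
position: [0.6442, 0.185, 0.1132]
ee_rot: [0.0, 0.703, 0.711, 0.001]
ft_force: [-0.4, -0.5, -1.1]
gripper_width: 0.0585
```

>>> apply_moves(commands="0 0 -0.02 0 0 0 0.05; 0 0 -0.05 0 0 0 0.05; 0 0 -0.05 0 0 0 0.05")

```text
clock: 14.27
position: [0.639, 0.1827, 0.056]
ee_rot: [-0.003, 0.703, 0.711, -0.004]
ft_force: [-1.2, -0.7, -2.8]
gripper_width: 0.0589
```

```bash
python3 - <<'E'
from h import *
s=ctrl.sense();print(s["position"].round(4),s["gripper_width"],s["ft_force"])
f=cams.grab_frame("wrist"); save(f,"iv5.png")
g=cams.grab_frame("side"); save(g,"s5.png",(210,150,350,270),4)
E
```

```text
[0.639  0.1827 0.056 ] 0.05887615768703894 [-1.17550268 -0.71211105 -2.84792823]
```

View pics/iv5.png

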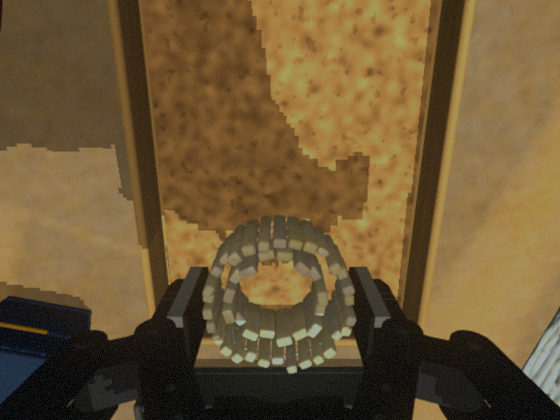

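View pics/s5.png

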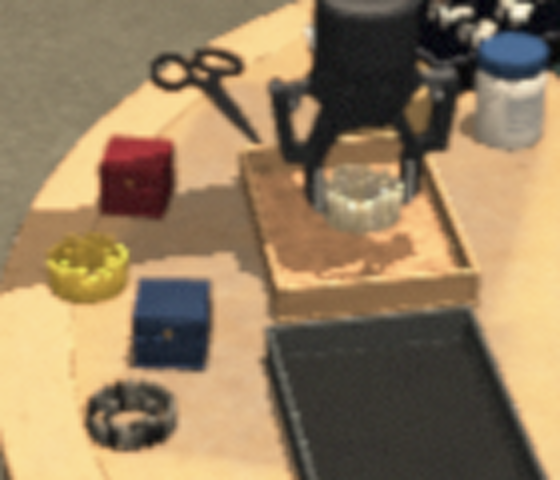

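>>> apply_moves(commands="0 0 -0.03 0 0 0 0.05; 0 0 -0.045 0 0 0 0.05; 0 0 -0.049 0 0 0 0.05; 0 0 -0.049 0 0 0 0.05")

```text
clock: 14.7
position: [0.6426, 0.182, 0.0139]
ee_rot: [-0.0, 0.704, 0.71, -0.0]
ft_force: [-0.7, 0.6, 0.0]
gripper_width: 0.0588
```

>>> apply_moves(commands="0 0 -0.001 0 0 0 0.05; 0 0 -0.002 0 0 0 0.05; 0 0 -0.002 0 0 0 0.05")

```text
clock: 14.95
position: [0.6444, 0.1828, 0.0137]
ee_rot: [0.001, 0.704, 0.71, 0.001]
ft_force: [0.7, -0.3, -0.4]
gripper_width: 0.0582
```

>>> apply_moves(commands="0 0 -0.0015 0 0 0 0.05; 0 0 -0.0025 0 0 0 0.05; 0 0 -0.0025 0 0 0 0.05; 0 0 -0.0025 0 0 0 0.05")

```text
clock: 15.28
position: [0.6428, 0.1827, 0.009]
ee_rot: [-0.0, 0.704, 0.71, -0.0]
ft_force: [-0.9, -0.3, -0.4]
gripper_width: 0.059
```

>>> apply_moves(commands="0 0 0 0 0 0 0.075; 0 0 0 0 0 0 0.075; 0 0 0.03 0 0 0 0.075; 0 0 0.07 0 0 0 0.075; 0 0 0.11 0 0 0 0.075")

```text
clock: 15.7
position: [0.6412, 0.1824, 0.1181]
ee_rot: [-0.001, 0.704, 0.71, -0.002]
ft_force: [1.1, -0.2, 0.2]
gripper_width: 0.075
```

>>> apply_moves(commands="-0.03 -0.025 0.01 0 0 -5 0.085; -0.06 -0.05 0.02 0 0 -10 0.085; -0.09 -0.08 0.02 0 0 -10 0.085; -0.12 -0.11 0.02 0 0 -10 0.085; -0.15 -0.14 0.02 0 0 -10 0.085")

```text
clock: 16.12
position: [0.4935, 0.0434, 0.1396]
ee_rot: [0.001, 0.763, 0.647, 0.001]
ft_force: [0.2, -1.4, 1.0]
gripper_width: 0.0847
```

>>> apply_moves(commands="-0.02 -0.035 0 0 0 0 0.085; -0.04 -0.07 0 0 0 0 0.085; -0.04 -0.10 0 0 0 0 0.085; -0.04 -0.10 0 0 0 0 0.085; -0.04 -0.10 0 0 0 0 0.085")

```text
clock: 16.53
position: [0.4544, -0.057, 0.1395]
ee_rot: [0.0, 0.764, 0.645, 0.0]
ft_force: [-0.1, 0.9, -0.0]
gripper_width: 0.0848
```

```bash
python3 ring.py dk1 bracelet_dark .02 .453 .015
```

```text
[ 0.4546 -0.056   0.1394] [0.    0.764 0.646 0.   ] 16.5833
cut 0.92 [238.  94.] 2951 [258.5  90.5] (93.0, 89.0) [0.4534 0.0198]
rect centre 0.453 0.015 5px/mm
```

View pics/dk1.png

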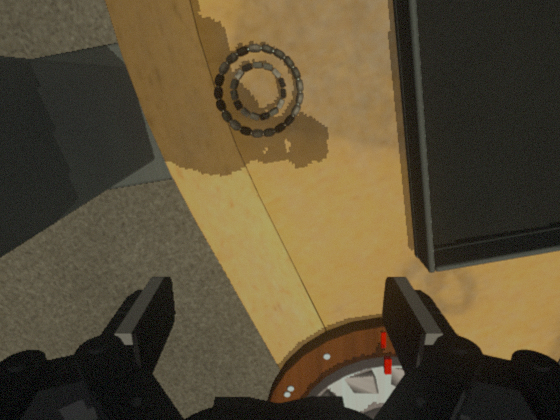

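View pics/dk1_r.png

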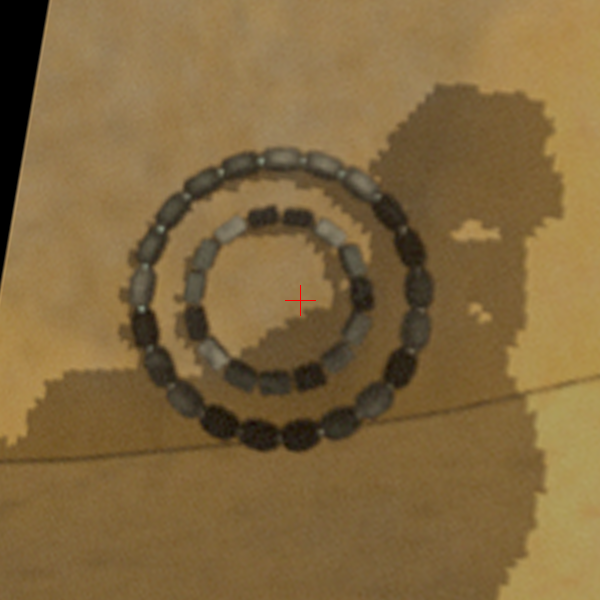

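>>> apply_moves(commands="0 0.035 -0.02 0 0 0 0.078; -0.001 0.075 -0.03 0 0 0 0.078; -0.001 0.075 -0.07 0 0 0 0.078; -0.001 0.075 -0.11 0 0 0 0.078; -0.001 0.075 -0.139 0 0 0 0.078")

```text
clock: 17.15
position: [0.4523, 0.0217, -0.0026]
ee_rot: [-0.001, 0.761, 0.648, -0.001]
ft_force: [-0.6, -0.6, -0.2]
gripper_width: 0.0777
```

>>> apply_moves(commands="0 0 0 0 0 0 0.078; 0 0 0 0 0 0 0.052; 0 0 0 0 0 0 0.052; 0 0 0 0 0 0 0.052; 0 0 0 0 0 0 0.052")

```text
clock: 17.57
position: [0.4561, 0.019, 0.0028]
ee_rot: [0.002, 0.763, 0.646, 0.002]
ft_force: [1.1, -0.3, -0.6]
gripper_width: 0.0601
```

>>> apply_moves(commands="0 0 0.03 0 0 0 0.052; 0 0 0.07 0 0 0 0.052; 0 0 0.11 0 0 0 0.052; 0 0 0.11 0 0 0 0.052")

```text
clock: 17.9
position: [0.4604, 0.0184, 0.121]
ee_rot: [0.007, 0.763, 0.646, 0.007]
ft_force: [1.8, -0.1, -0.1]
gripper_width: 0.0602
```

```bash
python3 - <<'E'
from h import *
s=ctrl.sense();print(s["position"].round(4),s["gripper_width"],s["ft_force"])
f=cams.grab_frame("wrist"); save(f,"dk2.png")
E
```

```text
[0.4604 0.0184 0.121 ] 0.060247626549388276 [ 1.75236052 -0.11419197 -0.08470534]
```

View pics/dk2.png

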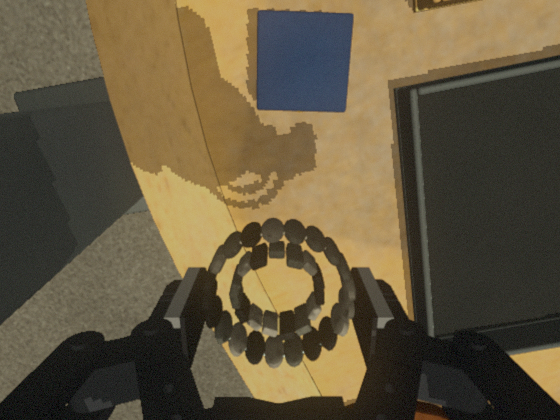

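>>> apply_moves(commands="0.024 0.033 0 0 0 2 0.052; 0.048 0.066 0 0 0 4 0.052; 0.072 0.099 0 0 0 6 0.052; 0.096 0.132 0 0 0 8 0.052; 0.12 0.165 0 0 0 10 0.052")

```text
clock: 18.37
position: [0.5746, 0.1857, 0.1102]
ee_rot: [0.0, 0.703, 0.711, 0.0]
ft_force: [0.4, 0.3, -0.6]
gripper_width: 0.0602
```

>>> apply_moves(commands="0.024 0.033 0 0 0 0 0.052; 0.048 0.066 0 0 0 0 0.052; 0.0695 0.099 0 0 0 0 0.052; 0.0695 0.099 -0.03 0 0 0 0.052; 0.0695 0.099 -0.06 0 0 0 0.052")

```text
clock: 18.78
position: [0.6477, 0.2868, 0.0521]
ee_rot: [0.002, 0.703, 0.711, 0.004]
ft_force: [0.0, -1.3, -0.9]
gripper_width: 0.0601
```

```bash
python3 - <<'E'
from h import *
s=ctrl.sense();print(s["position"].round(4),s["gripper_width"],s["ft_force"],s["joint_positions"].round(2))
f=cams.grab_frame("wrist"); save(f,"dk3.png")
g=cams.grab_frame("side"); save(g,"s6.png",(210,150,350,270),4)
s=ctrl.sense();print(s["position"].round(4))
E
```

```text
[0.6477 0.2868 0.0521] 0.0600833607997966 [ 0.00937164 -1.31282523 -0.86340066] [0.32 0.55 0.36 1.37 0.   1.88]
[0.6385 0.2822 0.042 ]
```

View pics/dk3.png

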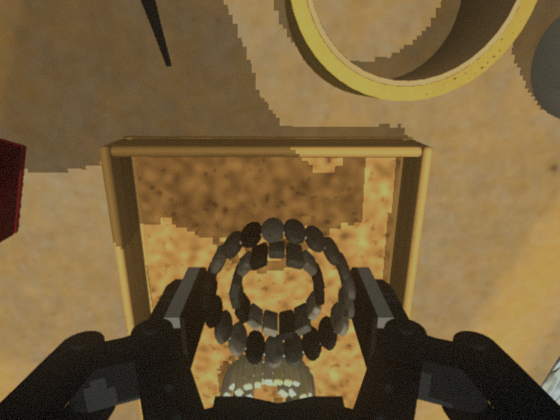

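View pics/s6.png

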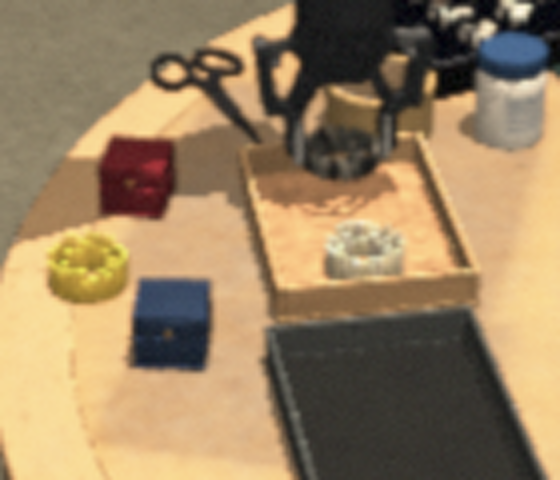

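>>> apply_moves(commands="0 0 -0.025 0 0 0 0.052; 0 0 -0.038 0 0 0 0.052; 0 0 -0.043 0 0 0 0.052; 0 0 -0.043 0 0 0 0.052; 0 0 -0.043 0 0 0 0.052")

```text
clock: 19.3
position: [0.6434, 0.283, 0.0083]
ee_rot: [0.0, 0.704, 0.71, 0.001]
ft_force: [0.3, -1.2, 0.4]
gripper_width: 0.0604
```

>>> apply_moves(commands="0 0 0 0 0 0 0.076; 0 0 0 0 0 0 0.076; 0 0 0.03 0 0 0 0.076; 0 0 0.07 0 0 0 0.076; 0 0 0.1 0 0 0 0.076")

```text
clock: 19.72
position: [0.6432, 0.2833, 0.1096]
ee_rot: [0.0, 0.704, 0.71, 0.001]
ft_force: [0.2, -0.5, 1.0]
gripper_width: 0.0758
```

```bash
python3 - <<'E'
from h import *
s=ctrl.sense();print(s["position"].round(4),s["gripper_width"],s["ft_force"],s["joint_positions"].round(2))
f=cams.grab_frame("wrist"); save(f,"dk4.png")
g=cams.grab_frame("side"); save(g,"s8.png",(210,150,350,270),4)
for t in("box_red","box_blue"):
  for F in(f,g):
    for d in cams.cut_out(F,t)[:2]:
      m=d["mask"].astype(np.uint8); r=cv2.minAreaRect(cv2.findNonZero(m)); print(t,round(d["p"],2),r,px2w(F,r[0],.045))
E
```

```text
[0.6432 0.2833 0.1096] 0.0757586033876865 [ 0.20896128 -0.49296483  0.97106789] [0.32 0.53 0.44 1.48 0.   1.88]
box_red 0.6 ((277.0, 336.5), (85.0, 80.0), 90.0) [0.64236626 0.20190672 0.045     ]
box_red 0.91 ((244.0, 194.0), (20.0, 18.0), 90.0) [0.48024323 0.27424294 0.045     ]
box_red 0.23 ((282.5, 337.0), (78.0, 99.0), 90.0) [ 0.50936061 -0.34141481  0.045     ]
box_blue 0.64 ((97.5, 416.0), (25.0, 6.0), -0.0) [0.51105637 0.13074897 0.045     ]
box_blue 0.59 ((253.0, 230.0), (22.0, 20.0), 90.0) [0.48791577 0.07236099 0.045     ]
```

View pics/dk4.png

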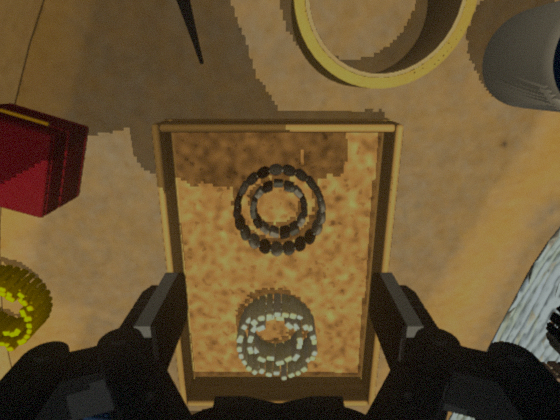

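View pics/s8.png

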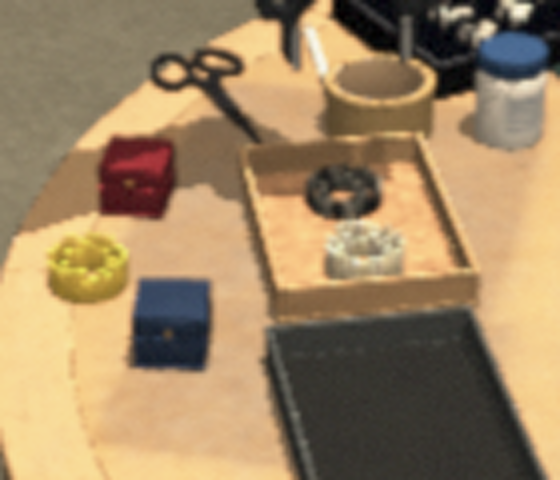

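>>> apply_moves(commands="-0.04 -0.01 0.02 0 0 0 0.085; -0.08 -0.02 0.04 0 0 0 0.085; -0.12 -0.035 0.05 0 0 0 0.085; -0.16 -0.048 0.05 0 0 0 0.085; -0.168 -0.048 0.05 0 0 0 0.085")

```text
clock: 20.43
position: [0.4692, 0.2334, 0.155]
ee_rot: [-0.002, 0.704, 0.71, -0.003]
ft_force: [0.5, -0.3, -1.7]
gripper_width: 0.0851
```

```bash
sed -i 's/^L=.06/L=.07/' ring.py; python3 ring.py rd1 box_red .045 .48 .305
```

```text
[0.4674 0.2335 0.1549] [-0.002  0.703  0.711 -0.004] 20.4833
cut 0.77 [301.  73.] 6730 [302.7  75.1] (82.86207580566406, 85.6214599609375) [0.4827 0.3186]
spot 0.94 [299.  77.] [0.4821 0.3174]
rect centre 0.48 0.305 5px/mm
```

View pics/rd1.png

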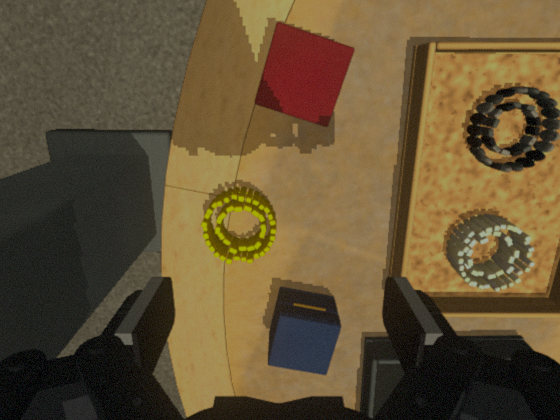

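View pics/rd1_r.png

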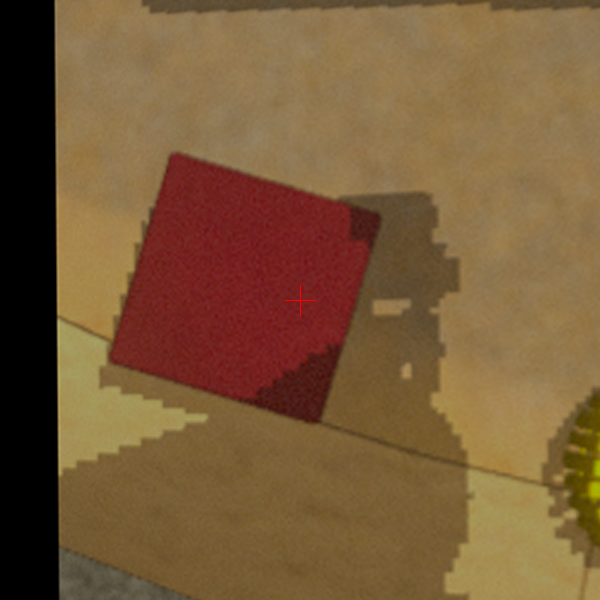

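>>> apply_moves(commands="0.008 0.03 0 0 0 -6 0.085; 0.008 0.06 0 0 0 -12 0.085; 0.008 0.0825 -0.02 0 0 -17.4 0.085; 0.008 0.0825 -0.05 0 0 -17.4 0.085; 0.008 0.0825 -0.05 0 0 -17.4 0.085")

```text
clock: 21.05
position: [0.4798, 0.3172, 0.0992]
ee_rot: [-0.001, 0.803, 0.597, -0.006]
ft_force: [-2.0, -1.1, -1.6]
gripper_width: 0.0849
```

>>> apply_moves(commands="0 0 0 0 0 0 0.085; 0 0 0 0 0 0 0.085")

```text
clock: 21.22
position: [0.4836, 0.3175, 0.1071]
ee_rot: [0.0, 0.803, 0.596, -0.0]
ft_force: [0.2, -0.4, 0.6]
gripper_width: 0.0849
```

>>> apply_moves(commands="0 0 -0.035 0 0 0 0.08; 0 0 -0.07 0 0 0 0.08; 0 0 -0.097 0 0 0 0.08; 0 0 -0.097 0 0 0 0.08; 0 0 -0.097 0 0 0 0.045")

```text
clock: 21.63
position: [0.4829, 0.317, 0.0102]
ee_rot: [-0.0, 0.803, 0.595, -0.001]
ft_force: [0.9, -0.3, 0.7]
gripper_width: 0.0697
```

>>> apply_moves(commands="0 0 0 0 0 0 0.042; 0 0 0 0 0 0 0.042; 0 0 0 0 0 0 0.042; 0 0 0 0 0 0 0.042; 0 0 0.02 0 0 0 0.042")

```text
clock: 22.05
position: [0.4815, 0.3169, 0.0284]
ee_rot: [-0.0, 0.803, 0.596, -0.002]
ft_force: [-1.6, -0.5, -1.3]
gripper_width: 0.0511
```

>>> apply_moves(commands="0 0 0.035 0 0 0 0.042; 0 0 0.07 0 0 0 0.042; 0 0 0.1 0 0 0 0.042; 0 -0.03 0.11 0 0 5 0.042; 0 -0.065 0.11 0 0 10 0.042")

```text
clock: 22.47
position: [0.4861, 0.255, 0.1463]
ee_rot: [0.002, 0.745, 0.667, 0.005]
ft_force: [1.6, -1.1, -0.6]
gripper_width: 0.0513
```

```bash
python3 - <<'E'
from h import *
f=cams.grab_frame("wrist"); save(f,"rd2.png")
s=ctrl.sense();print(s["position"].round(4),s["gripper_width"],s["ee_rot"])
E
```

```text
[0.4846 0.2472 0.1438] 0.051026894759473085 [3.59008577e-03 7.46316759e-01 6.65581034e-01 5.41079073e-04]
```

View pics/rd2.png

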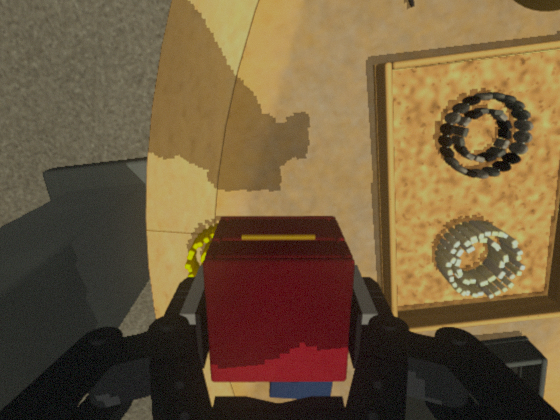

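>>> apply_moves(commands="0.021 -0.0325 0 0 0 2 0.042; 0.042 -0.065 0 0 0 4 0.042; 0.063 -0.0975 0 0 0 6 0.042; 0.084 -0.13 0 0 0 8 0.042; 0.105 -0.1625 0 0 0 8 0.042")

```text
clock: 22.93
position: [0.5889, 0.0888, 0.1408]
ee_rot: [0.0, 0.7, 0.714, 0.0]
ft_force: [0.3, -0.2, -0.3]
gripper_width: 0.0512
```

>>> apply_moves(commands="0.021 -0.0325 0 0 0 0 0.042; 0.042 -0.064 0 0 0 0 0.042; 0.042 -0.064 -0.03 0 0 0 0.042; 0.042 -0.064 -0.065 0 0 0 0.042; 0.042 -0.064 -0.065 0 0 0 0.042")

```text
clock: 23.35
position: [0.6241, 0.0257, 0.0663]
ee_rot: [-0.006, 0.701, 0.713, -0.005]
ft_force: [-2.9, 0.1, -3.8]
gripper_width: 0.0513
```

```bash
python3 - <<'E'
from h import *
f=cams.grab_frame("wrist"); save(f,"rd3.png")
s=ctrl.sense();print(s["position"].round(4),s["gripper_width"],s["ee_rot"])
g=cams.grab_frame("side"); save(g,"s9.png",(210,170,370,300),4)
E
```

```text
[0.6251 0.0263 0.0695] 0.05120955760645125 [-0.00475786  0.70045559  0.71366877 -0.0040283 ]
```

View pics/rd3.png

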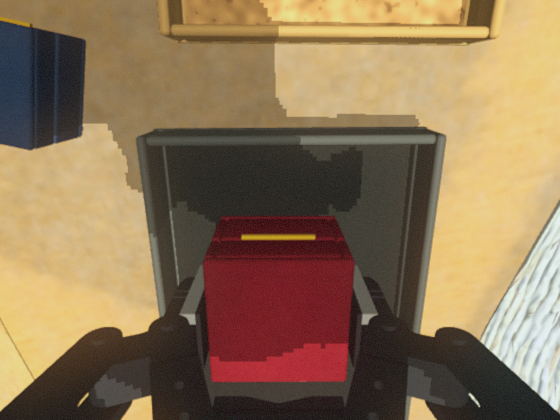

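View pics/s9.png

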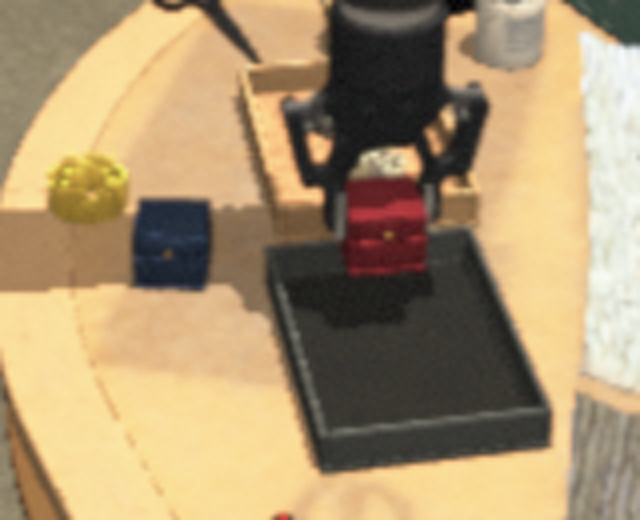

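>>> apply_moves(commands="0 0 -0.03 0 0 0 0.042; 0 0 -0.05 0 0 0 0.042; 0 0 -0.057 0 0 0 0.042; 0 0 -0.057 0 0 0 0.042; 0 0 -0.057 0 0 0 0.042")

```text
clock: 23.87
position: [0.6318, 0.0268, 0.0211]
ee_rot: [0.002, 0.7, 0.714, 0.001]
ft_force: [0.5, -0.6, 0.7]
gripper_width: 0.0513
```

>>> apply_moves(commands="0 0 -0.001 0 0 0 0.042; 0 0 -0.002 0 0 0 0.042; 0 0 -0.003 0 0 0 0.042; 0 0 -0.003 0 0 0 0.042")

```text
clock: 24.2
position: [0.6318, 0.0264, 0.0187]
ee_rot: [0.002, 0.7, 0.714, 0.002]
ft_force: [-1.4, 0.4, 8.1]
gripper_width: 0.0514
```

>>> apply_moves(commands="0 0 0 0 0 0 0.07; 0 0 0 0 0 0 0.07; 0 0 0.035 0 0 0 0.07; 0 0 0.075 0 0 0 0.08; 0 0 0.115 0 0 0 0.085")

```text
clock: 24.62
position: [0.6284, 0.0264, 0.1293]
ee_rot: [-0.002, 0.7, 0.714, -0.001]
ft_force: [1.5, 0.4, 0.9]
gripper_width: 0.085
```

>>> apply_moves(commands="-0.04 0 0.01 0 0 0 0.085; -0.08 0 0.02 0 0 0 0.085; -0.12 0 0.02 0 0 0 0.085; -0.14 0 0.02 0 0 0 0.085; -0.14 0 0.02 0 0 0 0.085")

```text
clock: 25.03
position: [0.4857, 0.0267, 0.1498]
ee_rot: [-0.001, 0.7, 0.714, -0.001]
ft_force: [0.5, -0.4, -0.2]
gripper_width: 0.085
```

```bash
python3 ring.py bl1 box_blue .045 .49 .1
```

```text
[0.4883 0.0265 0.15  ] [-0.     0.7    0.714 -0.   ] 25.0833
cut 0.75 [287.  82.] 6812 [288.7  84. ] (83.29009246826172, 85.39830017089844) [0.4897 0.1067]
cut 0.26 [294. 398.] 369 [319.4 401.9] (110.47046661376953, 14.018939018249512) [ 0.5237 -0.1535]
spot 0.86 [286.  82.] [0.4886 0.1077]
rect centre 0.49 0.1 5px/mm
```

View pics/bl1.png

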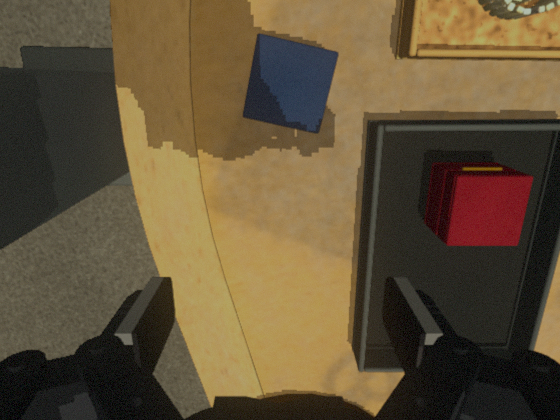

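View pics/bl1_r.png

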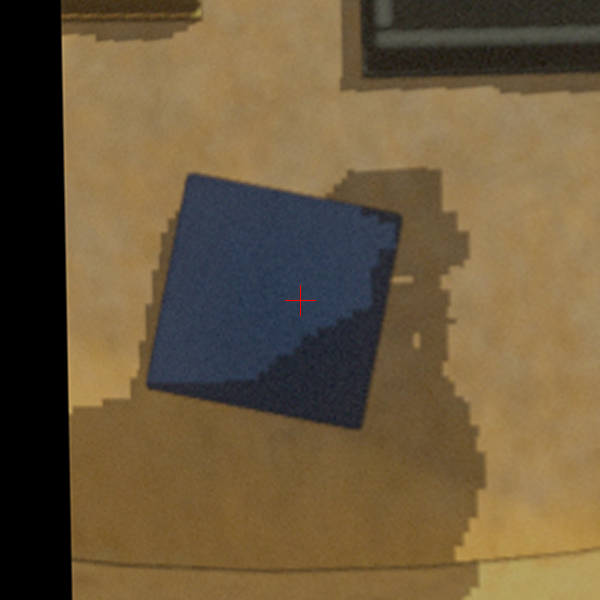

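>>> apply_moves(commands="0.0005 0.03 0 0 0 -5 0.085; 0.0005 0.06 0 0 0 -10 0.085; 0.0005 0.079 -0.02 0 0 -12 0.085; 0.0005 0.079 -0.045 0 0 -12 0.085; 0.0005 0.079 -0.045 0 0 -12 0.085")

```text
clock: 25.65
position: [0.4881, 0.1061, 0.0999]
ee_rot: [-0.002, 0.77, 0.638, -0.004]
ft_force: [-1.5, -0.4, -0.5]
gripper_width: 0.0848
```

>>> apply_moves(commands="0 0 0 0 0 0 0.085; 0 0 0 0 0 0 0.085")

```text
clock: 25.82
position: [0.4914, 0.105, 0.1056]
ee_rot: [0.0, 0.771, 0.637, 0.0]
ft_force: [-0.2, -0.3, 0.2]
gripper_width: 0.0845
```

>>> apply_moves(commands="-0.001 0 -0.035 0 0 0 0.08; -0.001 0 -0.07 0 0 0 0.08; -0.001 0 -0.094 0 0 0 0.08; -0.001 0 -0.094 0 0 0 0.08; -0.001 0 -0.094 0 0 0 0.045")

```text
clock: 26.23
position: [0.4894, 0.1047, 0.0112]
ee_rot: [-0.0, 0.771, 0.637, -0.001]
ft_force: [-0.6, -0.4, 0.3]
gripper_width: 0.0701
```

>>> apply_moves(commands="0 0 0 0 0 0 0.042; 0 0 0 0 0 0 0.042; 0 0 0 0 0 0 0.042; 0 0 0 0 0 0 0.042; 0 0 0.02 0 0 0 0.042")

```text
clock: 26.65
position: [0.4877, 0.1051, 0.0294]
ee_rot: [-0.001, 0.771, 0.637, -0.002]
ft_force: [-0.3, 0.0, -1.1]
gripper_width: 0.0508
```

>>> apply_moves(commands="0 0 0.035 0 0 0 0.042; 0 0 0.07 0 0 0 0.042; 0.02 -0.025 0.1 0 0 4 0.042; 0.04 -0.055 0.11 0 0 8 0.042; 0.065 -0.085 0.11 0 0 12 0.042")

```text
clock: 27.07
position: [0.558, 0.0198, 0.1476]
ee_rot: [0.004, 0.698, 0.716, 0.003]
ft_force: [0.6, 0.9, 0.1]
gripper_width: 0.0514
```

```bash
python3 - <<'E'
from h import *
f=cams.grab_frame("wrist"); save(f,"bl2.png")
s=ctrl.sense();print(s["position"].round(4),s["gripper_width"],s["ee_rot"])
g=cams.grab_frame("side"); save(g,"s10.png",(210,170,370,300),4)
E
```

```text
[0.5622 0.0131 0.1444] 0.05133377504075016 [0.00675491 0.69941305 0.71468313 0.00194527]
```

View pics/bl2.png

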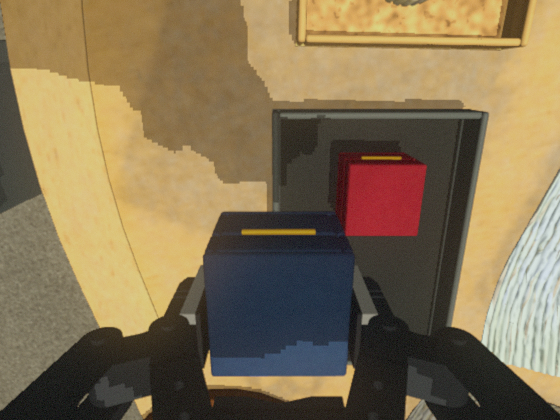

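View pics/s10.png

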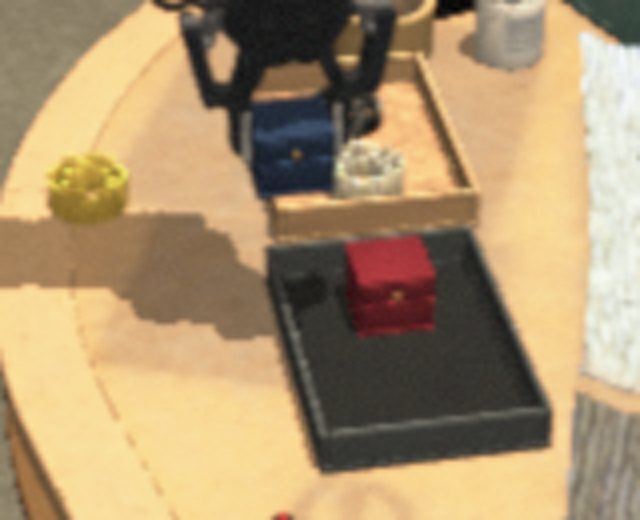

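>>> apply_moves(commands="0.026 -0.03 0 0 0 0 0.042; 0.052 -0.06 0 0 0 0 0.042; 0.0775 -0.092 0 0 0 0 0.042; 0.0775 -0.092 -0.03 0 0 0 0.042; 0.0775 -0.092 -0.065 0 0 0 0.042")

```text
clock: 27.58
position: [0.637, -0.0745, 0.0796]
ee_rot: [0.004, 0.701, 0.713, 0.003]
ft_force: [0.4, 1.1, -1.2]
gripper_width: 0.051
```

>>> apply_moves(commands="0 0 -0.03 0 0 0 0.042; 0 0 -0.05 0 0 0 0.042; 0 0 -0.057 0 0 0 0.042; 0 0 -0.057 0 0 0 0.042; 0 0 -0.059 0 0 0 0.042")

```text
clock: 28.0
position: [0.6318, -0.0713, 0.0187]
ee_rot: [0.0, 0.7, 0.714, 0.0]
ft_force: [-4.4, -0.5, 13.2]
gripper_width: 0.0513
```

>>> apply_moves(commands="0 0 0 0 0 0 0.042; 0 0 -0.001 0 0 0 0.042; 0 0 -0.001 0 0 0 0.042")

```text
clock: 28.25
position: [0.6318, -0.0713, 0.0188]
ee_rot: [0.0, 0.7, 0.714, 0.0]
ft_force: [-4.0, 1.2, 8.4]
gripper_width: 0.0509
```

>>> apply_moves(commands="0 0 0 0 0 0 0.07; 0 0 0 0 0 0 0.07; 0 0 0.035 0 0 0 0.07; 0 0 0.075 0 0 0 0.07; 0 0 0.115 0 0 0 0.05")

```text
clock: 28.67
position: [0.6306, -0.0712, 0.1301]
ee_rot: [-0.002, 0.7, 0.714, -0.001]
ft_force: [1.1, -0.6, 0.3]
gripper_width: 0.0591
```

>>> apply_moves(commands="-0.018 -0.035 0.01 0 0 -3 0.05; -0.036 -0.07 0.02 0 0 -6 0.05; -0.054 -0.105 0.02 0 0 -6.5 0.05; -0.072 -0.14 0.02 0 0 -6.5 0.05; -0.09 -0.175 0.02 0 0 -6.5 0.05")

```text
clock: 29.08
position: [0.5415, -0.2479, 0.1514]
ee_rot: [0.001, 0.739, 0.673, 0.0]
ft_force: [0.5, -0.3, -0.2]
gripper_width: 0.0498
```

```bash
python3 - <<'E'
from h import *
f=cams.grab_frame("wrist"); save(f,"f1.png")
g=cams.grab_frame("side"); save(g,"s11.png",(200,150,360,380),2.6)
s=ctrl.sense();print(s["position"].round(4),s["gripper_width"],s["ee_rot"])
E
```

```text
[ 0.5395 -0.2519  0.1509] 0.049840587769422656 [ 6.04596629e-04  7.41969989e-01  6.70431695e-01 -1.22942572e-03]
```

View pics/f1.png

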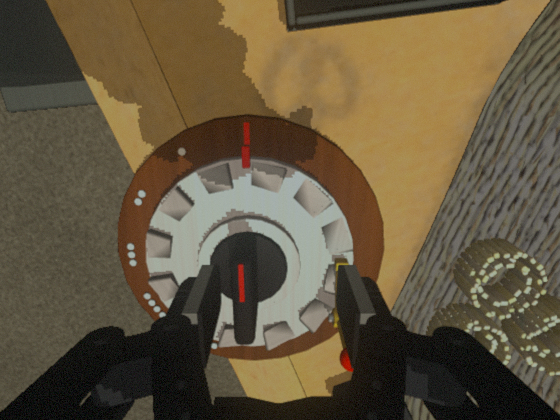

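View pics/s11.png

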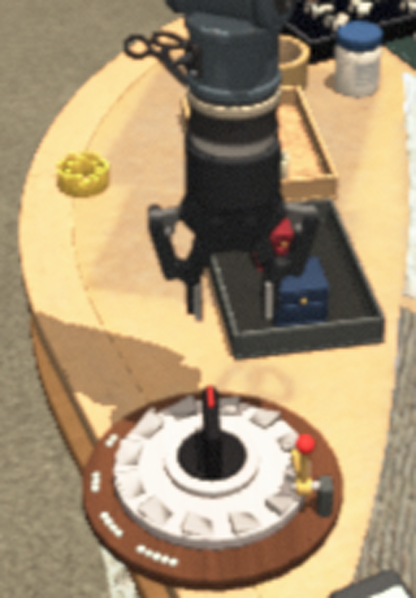

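>>> apply_moves(commands="-0.02 -0.035 0 0 0 0 0.05; -0.028 -0.054 0 0 0 0 0.05; -0.028 -0.054 -0.02 0 0 0 0.05; -0.028 -0.054 -0.06 0 0 0 0.05; -0.028 -0.054 -0.097 0 0 0 0.05")

```text
clock: 29.6
position: [0.5157, -0.3019, 0.0547]
ee_rot: [0.003, 0.74, 0.673, 0.001]
ft_force: [0.2, 0.3, -0.7]
gripper_width: 0.05
```

>>> apply_moves(commands="0 0 0 0 0 0 0.04; 0 0 0 0 0 0 0.008; 0 0 0 0 0 0 0.008; 0 0 0 0 0 0 0.008; 0 0 0 0 0 0 0.008", grip_force=40)

```text
clock: 30.02
position: [0.5136, -0.3006, 0.0556]
ee_rot: [-0.0, 0.739, 0.673, -0.001]
ft_force: [-5.1, 1.3, -0.3]
gripper_width: 0.0134
```

```bash
python3 - <<'E'
from h import *
f=cams.grab_frame("wrist"); save(f,"f2.png")
s=ctrl.sense();print(s["position"].round(4),s["gripper_width"],s["ee_rot"],s["ft_force"],s["ft_torque"])
E
```

```text
[ 0.5136 -0.3007  0.0556] 0.013559228562028281 [-1.44302840e-04  7.39330864e-01  6.73342142e-01 -4.59781987e-04] [-5.80773006  1.42189122  2.03248905] [0.29965671 0.8704216  0.13141138]
```

View pics/f2.png

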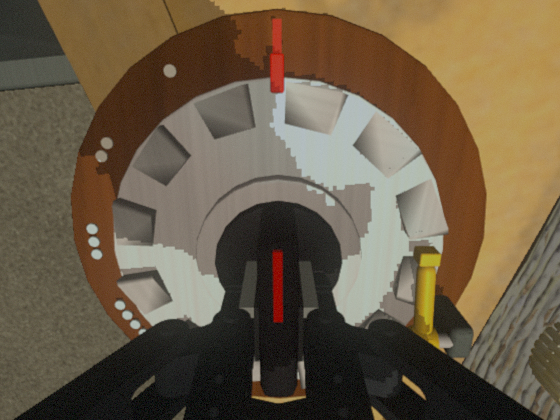

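>>> apply_moves(commands="0 0 0 0 0 7 0.008; 0 0 0 0 0 14 0.008; 0 0 0 0 0 21 0.008; 0 0 0 0 0 28 0.008; 0 0 0 0 0 31 0.008")

```text
clock: 30.48
position: [0.5144, -0.3005, 0.0557]
ee_rot: [0.0, 0.531, 0.848, 0.0]
ft_force: [-3.0, 2.4, 1.3]
gripper_width: 0.0135
```

>>> apply_moves(commands="0 0 0 0 0 0 0.008; 0 0 0 0 0 0 0.008; 0 0 0 0 0 0 0.008; 0 0 0 0 0 0 0.008; 0 0 0 0 0 0 0.008")

```text
clock: 30.9
position: [0.5144, -0.3005, 0.0556]
ee_rot: [0.0, 0.533, 0.846, 0.0]
ft_force: [-4.3, 2.6, 6.8]
gripper_width: 0.0138
```

```bash
python3 - <<'E'
from h import *
f=cams.grab_frame("wrist"); save(f,"f3.png")
s=ctrl.sense();print(s["position"].round(4),s["gripper_width"],s["ee_rot"],s["ft_force"],s["ft_torque"])
g=cams.grab_frame("side"); save(g,"s12.png",(220,230,350,380),4)
E
```

```text
[ 0.5144 -0.3005  0.0556] 0.01361749013268565 [4.66114054e-04 5.33009115e-01 8.46109319e-01 2.93158920e-04] [-4.61422597  3.50924783  5.82358511] [0.72319241 0.82494099 0.07091518]
```

View pics/f3.png

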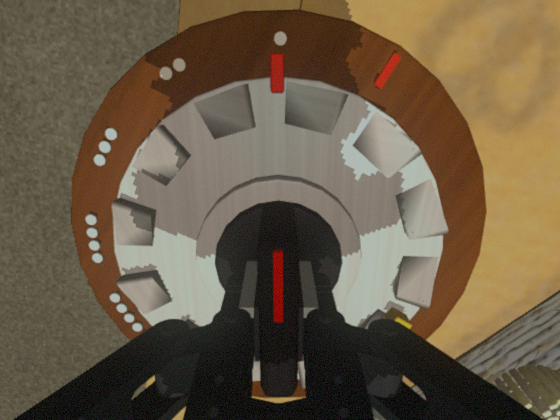

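View pics/s12.png

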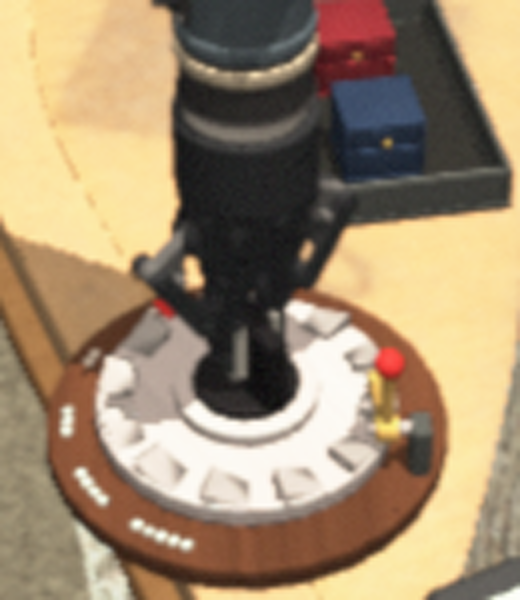

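The tally stands at 1 (pointer at (277,72), single dot at (280,38)) with the pawl ball upright. Next are numbers 2, 3 and 4, each with a pause.

>>> apply_moves(commands="0 0 0 0 0 7 0.008; 0 0 0 0 0 14 0.008; 0 0 0 0 0 21 0.008; 0 0 0 0 0 28 0.008; 0 0 0 0 0 30 0.008")

```text
clock: 31.42
position: [0.515, -0.3, 0.0556]
ee_rot: [0.001, 0.294, 0.956, 0.001]
ft_force: [-2.6, 5.6, 5.4]
gripper_width: 0.0136
```

>>> apply_moves(commands="0 0 0 0 0 0 0.008; 0 0 0 0 0 0 0.008; 0 0 0 0 0 0 0.008; 0 0 0 0 0 0 0.008; 0 0 0 0 0 0 0.008")

```text
clock: 31.83
position: [0.515, -0.3, 0.0556]
ee_rot: [0.001, 0.296, 0.955, 0.001]
ft_force: [-2.1, 5.1, 5.3]
gripper_width: 0.0135
```

```bash
python3 - <<'E'
from h import *
f=cams.grab_frame("wrist"); save(f,"f4.png")
s=ctrl.sense();print(s["position"].round(4),s["gripper_width"],s["ee_rot"],s["ft_force"],s["ft_torque"])
E
```

```text
[ 0.515  -0.3     0.0556] 0.013767016224583312 [9.68089051e-04 2.95568967e-01 9.55320645e-01 7.16296373e-04] [-1.46367702  3.14719499  5.06319206] [0.95887428 0.67882474 0.07674859]
```

View pics/f4.png

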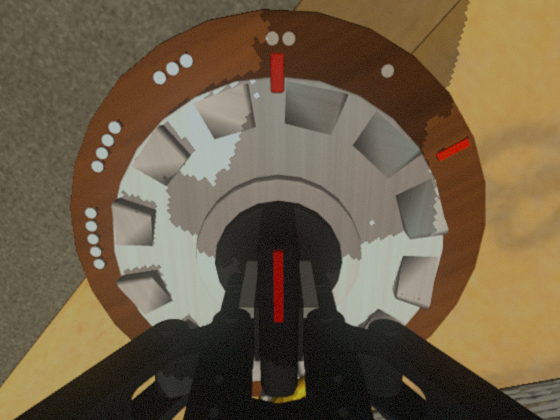

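At 2 (pointer (277,72), two dots (281,38)).

>>> apply_moves(commands="0 0 0 0 0 7 0.008; 0 0 0 0 0 14 0.008; 0 0 0 0 0 21 0.008; 0 0 0 0 0 28 0.008; 0 0 0 0 0 30 0.008")

```text
clock: 32.3
position: [0.5153, -0.2993, 0.0556]
ee_rot: [0.001, 0.036, 0.999, 0.001]
ft_force: [-0.5, 6.2, 5.2]
gripper_width: 0.0134
```

>>> apply_moves(commands="0 0 0 0 0 0 0.008; 0 0 0 0 0 0 0.008; 0 0 0 0 0 0 0.008; 0 0 0 0 0 0 0.008; 0 0 0 0 0 0 0.008")

```text
clock: 32.72
position: [0.5153, -0.2993, 0.0556]
ee_rot: [0.001, 0.038, 0.999, 0.001]
ft_force: [-1.3, 5.9, 5.6]
gripper_width: 0.0135
```

```bash
python3 - <<'E'
from h import *
f=cams.grab_frame("wrist"); save(f,"f5.png")
g=cams.grab_frame("side"); save(g,"s13.png",(190,140,370,380),2.5)
s=ctrl.sense();print(s["position"].round(4),s["gripper_width"],s["ee_rot"],s["ft_force"])
E
```

```text
[ 0.5153 -0.2993  0.0556] 0.013430557831526944 [0.00139706 0.03798441 0.99927677 0.00108151] [-2.85688939  5.7882084   4.76053213]
```

View pics/f5.png

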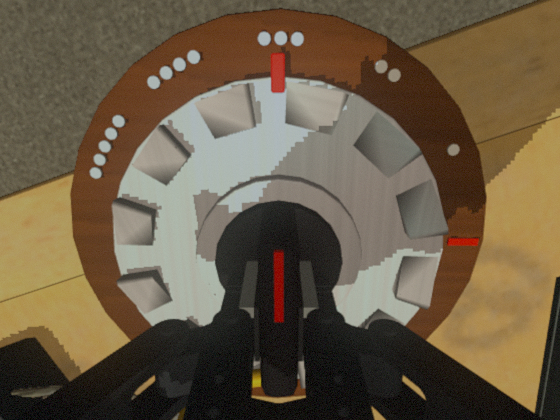

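View pics/s13.png

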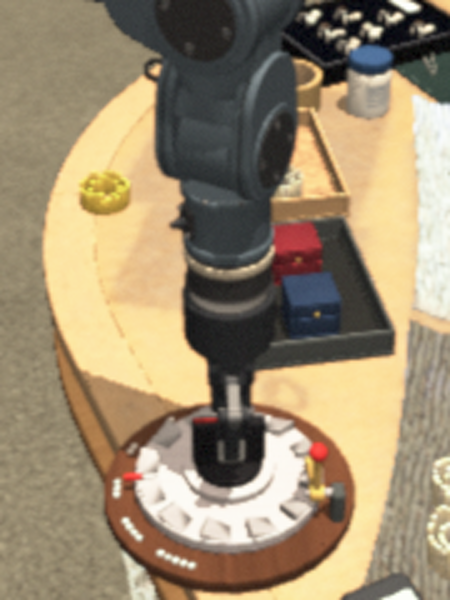

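At 3, pawl on. The next click is the fourth.

>>> apply_moves(commands="0 0 0 0 0 7 0.008; 0 0 0 0 0 14 0.008; 0 0 0 0 0 21 0.008; 0 0 0 0 0 28 0.008; 0 0 0 0 0 30 0.008")

```text
clock: 33.23
position: [0.5151, -0.2985, 0.0556]
ee_rot: [0.002, -0.224, 0.975, 0.001]
ft_force: [-1.7, 7.1, 6.3]
gripper_width: 0.0137
```

>>> apply_moves(commands="0 0 0 0 0 0 0.008; 0 0 0 0 0 0 0.008; 0 0 0 0 0 0 0.008; 0 0 0 0 0 0 0.008; 0 0 0 0 0 0 0.008")

```text
clock: 33.65
position: [0.5151, -0.2985, 0.0556]
ee_rot: [0.002, -0.222, 0.975, 0.001]
ft_force: [-2.7, 8.1, 7.4]
gripper_width: 0.0137
```

>>> apply_moves(commands="0 0 0 0 0 0 0.05; 0 0 0 0 0 0 0.05; 0 0 0.04 0 0 0 0.05; 0 0 0.08 0 0 0 0.05; 0 0 0.12 0 0 0 0.05")

```text
clock: 34.07
position: [0.5137, -0.3009, 0.174]
ee_rot: [-0.0, -0.221, 0.975, 0.0]
ft_force: [0.8, -1.1, 1.1]
gripper_width: 0.0499
```

>>> apply_moves(commands="-0.03 0.02 0.03 0 0 0 0.05; -0.06 0.04 0.05 0 0 0 0.05; -0.09 0.06 0.07 0 0 0 0.05; -0.12 0.08 0.09 0 0 0 0.05; -0.15 0.1 0.1 0 0 0 0.05")

```text
clock: 34.48
position: [0.3642, -0.2014, 0.2767]
ee_rot: [0.002, -0.221, 0.975, -0.003]
ft_force: [-1.1, -0.4, 0.6]
gripper_width: 0.05
```

```bash
python3 - <<'E'
from h import *
f=cams.grab_frame("top"); save(f,"e_top.png",(100,130,450,290),2.2)
g=cams.grab_frame("side"); save(g,"e_side.png",(190,140,370,380),2.5)
save(g,"e_side_t.png",(220,280,350,380),5)
s=ctrl.sense();print(s["position"].round(4),s["clock"],s["ft_force"])
E
```

```text
[ 0.3623 -0.1997  0.279 ] 34.5833 [ 0.570568   -0.79011462  0.87148418]
```

View pics/e_top.png

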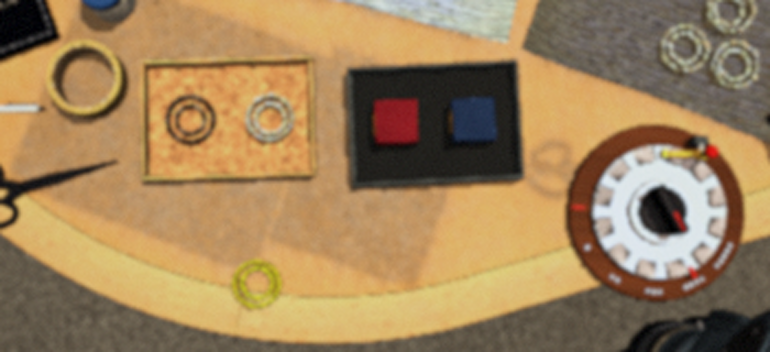

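View pics/e_side.png

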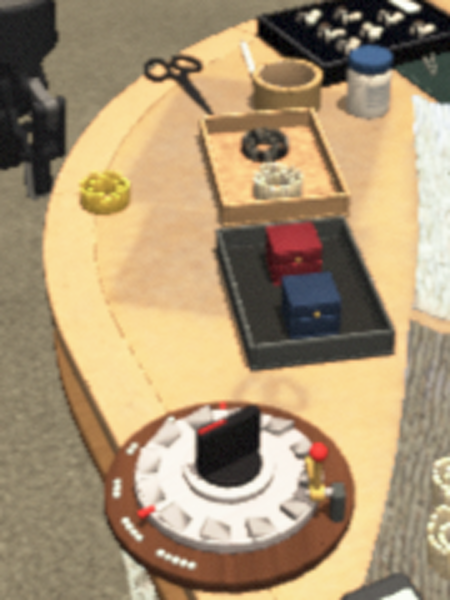

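View pics/e_side_t.png

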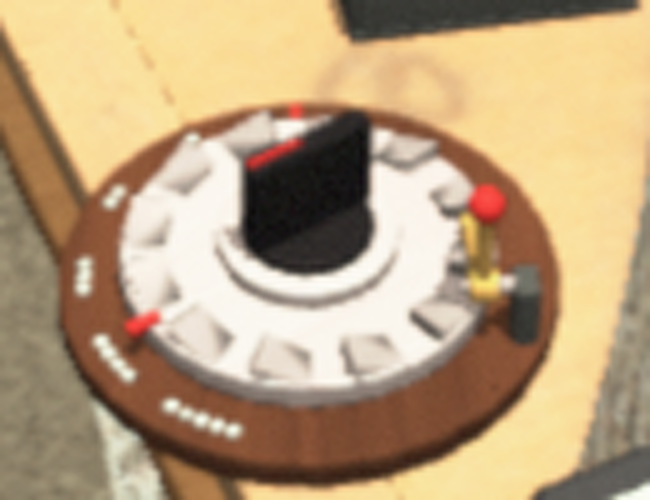

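```bash
python3 -c "
from station import close_job
print(close_job())"
```

```text
the job is handed in; nothing more can be done
None
```

I set the tally back to zero, put the four loose things away, and clicked the tally forward to 4. The job is handed in at about 35 s; it reports no verdict, so I know the result only from the pictures and readings.

- **Reset:** I flipped the pawl off, turned the wheel back against the zero stop, and flipped the pawl on again. The pictures showed the pointer in line with the red bar and the pawl upright.
- **Sorting:** The ivory and dark bracelets are in the pale tray, and the red and blue ring boxes are in the dark tray. No brown ring box was at the front, and I left the yellow look-alike ring alone.
- **Counting:** I placed all four things first, then clicked 1, 2, 3 and 4 with about 0.4 s on each number. The wrist camera showed the pointer at its dot marks for 1, 2 and 3. For 4, the final top and side pictures show the pointer near the four dots, and the gripper angle gave about 2.11 rad (4 is 2.094).

In the last top and side pictures, all four things stand flat in their own trays, the pawl is on the wheel, the scissors and tape appear where they were, and the gripper is clear. I judged the scissors and tape by eye rather than measuring them again. No check failed. The networks sometimes named the yellow ring as the ivory bracelet, so I told those apart by colour and position. I saw no knocked-aside thing and no grip slackening.

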